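# Build up the filter stack on the keyed post and cap it

## Robot

A 6-joint arm with a two-finger parallel gripper is mounted at the origin on the work surface. World frame = base frame: x ahead of the robot, y to its left, z up, the work surface at z = 0. Lengths are in mm, angles in rad, forces in N, time in s.
With the tool pointing down it reaches from about 400 to 925 mm from the base axis. Payload 12.5 kg.
Tool frame: the origin (TCP) lies on the centre line of the jaws, within the pads' length; the fingertips stand 14 mm ahead of it and the grasp point (between the pads) lies 5 mm behind it; z points along the fingers, y is the direction in which the jaws open and shut (so a half turn about z gives the same grasp; the last joint's range is limited). The gripper opens to 95 mm and grips with 3 to 60 N. Pads are 20 mm wide; open, the fingers measure 119 mm over their backs; the gripper's body (75 mm by 180 mm) begins 59 mm behind the grasp point.
Start: joints at [-0.106, 0.491, 1.559, -0, 1.092, -0.106], TCP at [625.019, 0.021, 193.861] pointing down, gripper open.
Joint ranges: [-3.1, 3.1], [-0.84, 2.19], [0.05, 2.79], [-1.13, 4.28], [0.06, 2.93], [-2.69, 2.69]. Speed limits (rad/s): [2.22, 2.22, 2.79, 3.14, 3.14, 3.14].

## Interface

Orientations are given as [roll, pitch, yaw] about the fixed x, y, z axes, in that order (R = Rz(yaw) Ry(pitch) Rx(roll)).
In Python, from cell import * gives the robot as it stands.
- The arm moves only by the tool play_rows, never from a script. Its argument "moves" is a list of rows, each a list of 7 numbers: the shift along the tool's x, y, z in m, then the turn, a rotation vector about the tool's x, y, z in rad, then the opening in per cent of the stroke, from 0 (shut) to 100 (fully open). In form: [[tx, ty, tz, ax, ay, az, claw], ...]. A call has 1 to 8 rows; each row shifts and turns the pose as measured when the row begins, along the tool's axes as they then stand; what a row does not reach is not made up. A row lasts 1/10 s, in which the tool goes at most 50 mm and 8.59 degrees, less where a joint would pass 70% of its speed; a pose out of reach is approached as far as the arm can. A call is refused whole if a number of a shift passes 0.05 or a number of a turn 0.15, either way. A call with a gripper value outside its range is refused whole. The fingers move at their own pace and stop on an object; the grip force is fixed at half the most. Time passes only in rows, so rows that do not move let the fingers close. It gives the time, the measured TCP pose, the force and the opening at its end, in the units of the state.
- state(): the state, without advancing time (a new reading comes with each control period).
- read_camera(name): name is "scene" or "side" or "wrist"; returns a dict with "img" (384x512x3 uint8, red, green, blue), "fx", "fy", "cx", "cy" (pixels), "k1" (the pictures are not rectified: a ray, as slopes to the right and down, at radius r is drawn at 1 + k1 r^2 times it, then the intrinsics apply), "R" (3x3) and "t" (3): a world point X has camera coordinates R X + t. Camera axes: x right, y down, z forward; pixel columns grow to the right and rows downward; lengths in mm; the calibration is good to about 2 mm. A picture is of the moment at which its call begins. There is no depth.
- job_done(): hands the job in, once; it reports no verdict.
The state is a dict: "t": time; "joints": joint angles; "qvel": joint speeds; "tau": joint torques, N m; "eef_pos": TCP position; "tcp_rot": TCP orientation; "ft_force": force on the tool from outside, world axes, zero at the start; "moment": the same for the moment, N m; "opening": opening from 0.0 (shut) to 1.0 (fully open).
Only numpy, scipy, OpenCV 4.12 (cv2) and the standard library are available. Lean on these libraries where they do the work, as an engineer would, in place of code of your own. Each camera call takes 0.05 s, during which the arm holds its last target.

## Task

Build up the inlet filter on the holder's post: first the perforated support disc, flange down, flat on the round steel seat; then the blue clamp ring, turned until its slots find the post's two ribs so that it drops fully home flat on the support; and only then the black cap on top, pushed over the post until it sits flat on the ring. Let go of everything and leave the bottle, the jar and the spanner where they are.

Things in the scene. Friction and masses are not known exactly. Their poses are not given: they have to be found in the camera images.
- holder: fixed beige vented housing 150 x 150 x 50 mm with a round steel seat (96 mm diameter, 10 mm high) in the middle of its top; origin at the centre of its underside on the bench, z up. A steel post with two brass ribs stands in the middle of the seat (see post_tip)
- seat (a point): centre of the top face of the steel seat, on the post's axis, 60 mm above the bench
- post_tip (a point): top centre of the fixed post, 66 mm above the seat: 20 mm diameter, tip tapered to 12 mm. Two opposite ribs, 8 mm wide, reach 17.5 mm from the post's axis and 36 mm up from the seat. The ribs' line is at an unreported angle, new each time, 0.2 to 1.6 rad anticlockwise (from above) of the holder's own x axis: see it with a camera or find it by touch. The post does not turn; this point does not show the angle
- support: loose perforated aluminium disc: flange 84 mm in diameter, 6 mm thick, with a round hub (54 mm outside diameter) up to 18 mm above the underside, gripped on the hub; through bore 40 mm, passes over the ribs at any angle. Origin at the centre of its underside, z up; it lies flange down. About 0.12 kg
- clamp: loose blue clamp ring, octagonal block 72 (its x) x 52 (its y) x 20 mm high; gripped on its flat +y and -y sides. Hole 25 x 25 mm for the post, plus two slots 11 mm wide along its x axis to 20 mm from centre. With x along the ribs (either way round) it drops freely; else it stops on the rib tops, 18 mm above its place on the support. Origin at the centre of its underside, z up. About 0.15 kg
- cap: loose black knurled cap, 45 mm high, 52 mm in diameter, with a red skirt 64 mm in diameter over its lowest 10 mm; blind round bore from below, 24 mm in diameter and 36 mm deep, which passes over the post above the ribs. Origin at the centre of its underside, z up; it stands bore down. Mass about 0.10 kg
- solvent_bottle: bystander: amber bottle 64 mm in diameter, 140 mm high, standing; origin at the centre of its base
- spanner: bystander: steel spanner 170 mm long lying on the bench; origin near its middle
- sample_jar: bystander: glass jar with a white lid, 60 mm in diameter, 70 mm high, standing; origin at the centre of its base
Mind the look-alikes: they are no part of the job. Of the things shaped like the clamp, the blue one is meant.

How it is judged (in metres and radians):
On the way, in this order (a step that is already met when the one before it is completed fails the run):
1. the support disc lies flat on the seat, around the post (horizontal distance between support and seat below 0.006 m and z of support in the frame of seat below 0.003 m and angle between support's own z axis and vertical below 0.08 rad), for 0.2 s.
2. the clamp ring has dropped over the ribs and lies flat on the support (z of support in the frame of seat below 0.003 m and horizontal distance between clamp and seat below 0.006 m and z of clamp in the frame of seat below 0.0215 m and angle between clamp's own z axis and vertical below 0.08 rad), for 0.2 s.
3. the cap sits flat on the clamp ring, over the post (horizontal distance between cap and seat below 0.006 m and z of cap in the frame of seat below 0.0415 m and angle between cap's own z axis and vertical below 0.08 rad), for 0.2 s.
At the end, for the whole second after the job is handed in: Support flat on the seat (within 3 mm), clamp ring flat on the support (underside 18 mm above the seat) and cap flat on the ring (38 mm), each within 3.5 mm in height, 6 mm of the post axis and 0.08 rad of upright, at rest and released (all of step 2 and all of step 3 and horizontal distance between support and seat below 0.006 m and angle between support's own z axis and vertical below 0.08 rad and linear speed of each of cap, clamp, support below 0.02 m/s); the robot touches nothing.
It fails at once if the cap goes onto the post before the clamp ring is home (the cap may not be used to drive the ring down) (horizontal distance between cap and seat below 0.015 m and z of cap in the frame of seat below 0.06 m and z of clamp in the frame of seat above 0.024 m).
It fails at once if the cap goes onto the post while the clamp ring is not on it (horizontal distance between cap and seat below 0.015 m and z of cap in the frame of seat below 0.06 m and horizontal distance between clamp and seat above 0.02 m).
It fails at once if the bottle is moved more than 25 mm or tipped (distance of solvent_bottle from where it was at the start of the episode above 0.025 m or angle between solvent_bottle's own z axis and vertical above 0.35 rad).
It fails at once if the spanner is moved more than 25 mm (distance of spanner from where it was at the start of the episode above 0.025 m).
It fails at once if the jar is moved more than 25 mm or tipped (distance of sample_jar from where it was at the start of the episode above 0.025 m or angle between sample_jar's own z axis and vertical above 0.35 rad).
It also fails if it takes over 64 s, if anything falls off the work surface, if the arm or the gripper's body presses on something with over 40 N, if the wrist force passes 120 N, or if a joint passes its speed limit or range.

## Working session

There is one attempt and no reset: what is moved stays moved. The work goes in short steps, Python scripts to look and compute and a tool call to move; the robot and the scene stay as the last step left them, time stands still between calls to the robot, and variables do not carry over. Pictures are saved under pics/ and viewed, and the job is handed in when it is done.

Besides the shell and the picture viewer there is one more tool, called as a command line: name --pt "numbers of a row" for each row, then --argument value for the rest. play_rows: Moves the arm, as the interface text tells. Its arguments: {"type":"object","properties":{"moves":{"type":"array"}},"required":["moves"]}

```bash
mkdir -p pics; ls
cat > h.py <<'E'
from cell import *
import numpy as np, cv2
def shot(n,f):
    c=read_camera(n); cv2.imwrite('pics/'+f,c['img'][:,:,::-1]); np.save('pics/'+f+'.npy',c,allow_pickle=True); return c
def load(f): return np.load('pics/'+f+'.npy',allow_pickle=True).item()
def ray(c,u,v):
    K=np.array([[c['fx'],0,c['cx']],[0,c['fy'],c['cy']],[0,0,1]],float)
    p=cv2.undistortPoints(np.array([[[u,v]]],float),K,np.array([c['k1'],0,0,0.]))[0,0]
    R=np.array(c['R']);t=np.array(c['t']).ravel()
    return -R.T@t, R.T@np.array([p[0],p[1],1])
def atz(c,u,v,z):
    o,d=ray(c,u,v); return o+d*(z-o[2])/d[2]
def proj(c,X):
    R=np.array(c['R']);p=R@np.array(X,float)+np.array(c['t']).ravel()
    a=p[:2]/p[2]; a=a*(1+c['k1']*(a@a)); return np.array([c['fx']*a[0]+c['cx'],c['fy']*a[1]+c['cy']])
E
python3 - <<'E'
from h import *
for n in ['scene','side','wrist']:
    c=shot(n,n+'0.png'); print(n,c['fx'],c['k1'],ray(c,c['cx'],c['cy']))
s=state();print(s['t'],s['eef_pos'],s['tcp_rot'],s['opening'])
E
```

```text
pics
scene 442.27983672556724 -0.02211589274793656 (array([1135.4970838 , -789.1956892 ,  915.72136653]), array([-0.44079042,  0.63500927, -0.63440289]))
side 480.98244569199403 -0.202815566709376 (array([ -85.69013729, -725.66984321,  671.51343104]), array([ 0.58958736,  0.63708403, -0.49649842]))
wrist 340.6651485182074 -0.03126839101452391 (array([625.68257776,  84.74478311, 384.67595643]), array([-0.00167062, -0.29815345, -0.95451649]))
0.15 [6.24818969e+02 4.80272283e-02 1.93413033e+02] [-3.14081330e+00 -7.25777466e-05  1.57082740e+00] 1.0030114259337883
```

View pics/scene0.png

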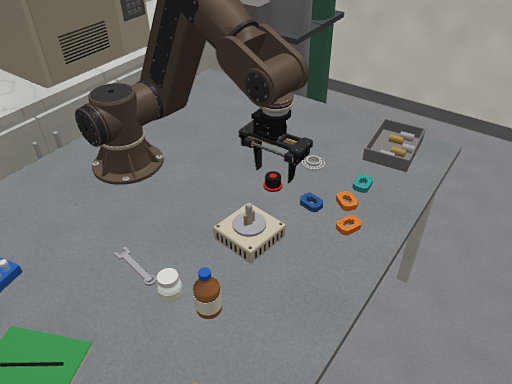

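View pics/side0.png

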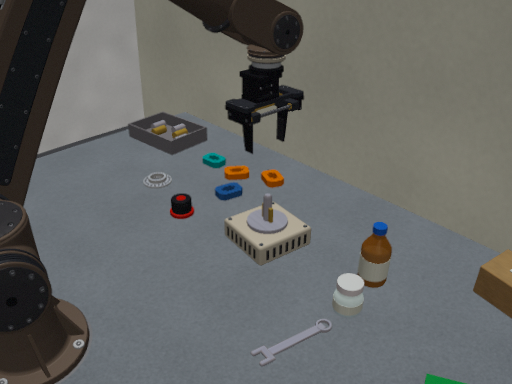

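View pics/wrist0.png

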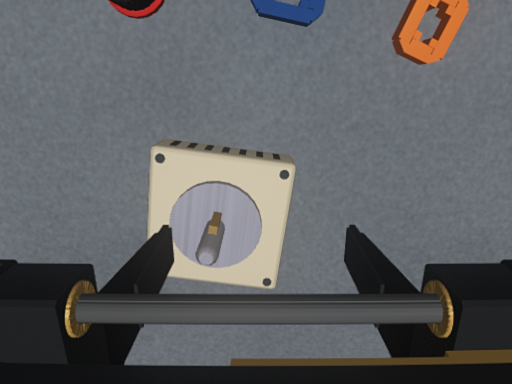

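The blue clamp is at about (312,201) in the scene view. Its look-alikes are orange at (347,200) and (348,225) and teal at (363,183). The support is the pale disc at (314,161) and the cap is at (273,181). Next I'll crop in close.

Run:
```python
from h import *
a=load('scene0.png')['img'][140:265,205:375][:,:,::-1]
b=load('side0.png')['img'][140:265,130:300][:,:,::-1]
im=np.vstack([cv2.resize(x,None,fx=4,fy=4,interpolation=cv2.INTER_CUBIC) for x in (a,)])
cv2.imwrite('pics/cs.png',im)
cv2.imwrite('pics/cd.png',cv2.resize(b,None,fx=4,fy=4,interpolation=cv2.INTER_CUBIC))
w=load('wrist0.png')['img'][120:300,140:310][:,:,::-1]
cv2.imwrite('pics/cw.png',cv2.resize(w,None,fx=3.3,fy=3.3,interpolation=cv2.INTER_CUBIC))
for f,pts in (('scene0.png',[(312,201,20),(314,161,18),(273,175,45),(249,206,126),(206,272,140),(168,274,70),(135,265,5)]),('side0.png',[(229,190,20),(158,180,18),(181,197,45),(267,197,126),(350,282,70),(378,230,140),(290,343,5)])):
    c=load(f)
    for u,v,z in pts: print(f,(u,v,z),atz(c,u,v,z).round())
```

```text
scene0.png (312, 201, 20) [659. 169.  20.]
scene0.png (314, 161, 18) [555. 365.  18.]
scene0.png (273, 175, 45) [501. 185.  45.]
scene0.png (249, 206, 126) [583. -60. 126.]
scene0.png (206, 272, 140) [ 647. -315.  140.]
scene0.png (168, 274, 70) [ 530. -330.   70.]
scene0.png (135, 265, 5) [ 386. -323.    5.]
side0.png (229, 190, 20) [645. 156.  20.]
side0.png (158, 180, 18) [535. 341.  18.]
side0.png (181, 197, 45) [503. 178.  45.]
side0.png (267, 197, 126) [569. -69. 126.]
side0.png (350, 282, 70) [ 529. -339.   70.]
side0.png (378, 230, 140) [ 624. -327.  140.]
side0.png (290, 343, 5) [ 378. -328.    5.]
```

View pics/cs.png

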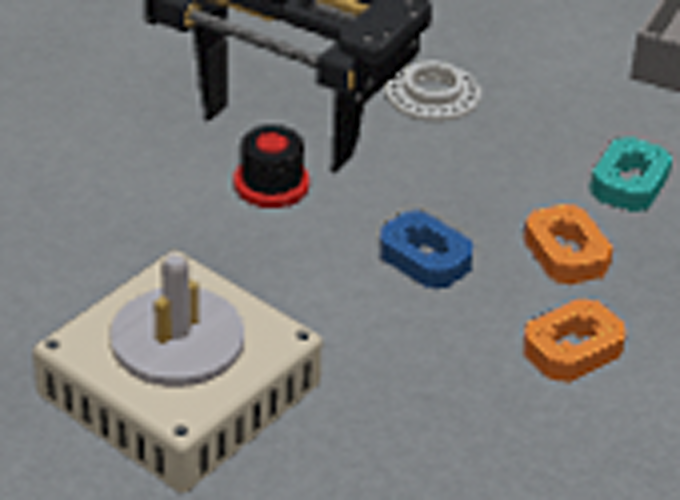

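View pics/cd.png

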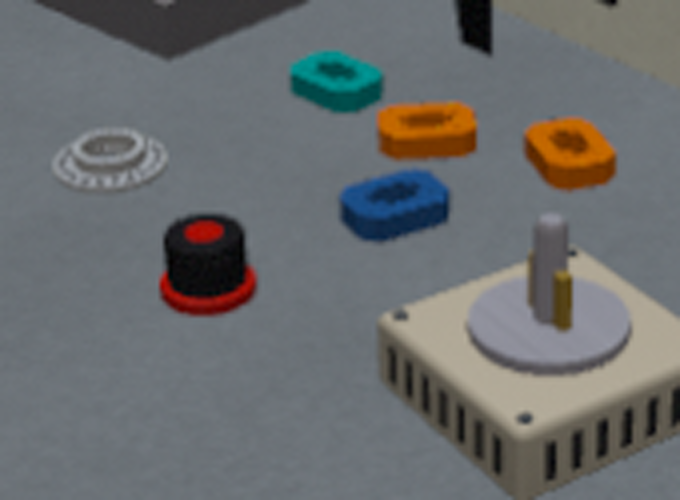

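View pics/cw.png

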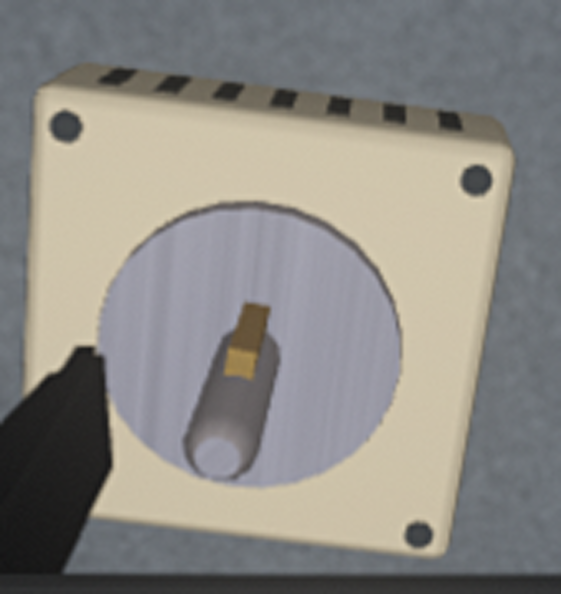

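Run:
```python
from h import *
c=load('wrist0.png')
cr=lambda x,y:(140+(x+.5)/3.3-.5,120+(y+.5)/3.3-.5)
P={'corner tl':(66,126,50),'tr':(476,180,50),'br':(418,535,50),'seat c':(250,345,60),'seatL':(98,340,60),'seatR':(402,350,60),'seatT':(250,203,60),'seatB':(255,488,60),'tip':(218,458,126),'ribtop outer L':(235,0,96)}
for k,(x,y,z) in P.items(): print(k,np.round(cr(x,y),1),atz(c,*cr(x,y),z).round(1))
for k,(x,y,z) in {'r1':(224,374,96),'r2':(253,378,96),'r3':(261,349,96),'r4':(231,345,96),'b1':(247,303,96),'rb2':(269,306,96)}.items():print(k,atz(c,*cr(x,y),z).round(1),atz(c,*cr(x,y),60).round(1))
c=load('scene0.png')
print('scene tip',atz(c,248.5,204,126));print('s',atz(load('side0.png'),267.8,194.3,126))
for f,cap in (('scene0.png',(205+(426)/4,140+238/4)),('side0.png',(130+396/4,140+190/4))): print(atz(load(f),*cap,20))
```

```text
corner tl [159.7 157.8] [525.7  13.1  50. ]
tr [283.9 174.2] [650.7  -3.8  50. ]
br [266.3 281.8] [ 633.8 -129.1   50. ]
seat c [215.4 224.2] [580.5 -54.6  60. ]
seatL [169.3 222.7] [532.9 -53.   60. ]
seatR [261.5 225.7] [628.1 -56.2  60. ]
seatT [215.4 181.2] [582.2  -8.4  60. ]
seatB [216.9 267.5] [ 580.2 -105.2   60. ]
tip [205.7 258.4] [580.2 -57.9 126. ]
ribtop outer L [210.9 119.7] [585.2  55.5  96. ]
r1 [577.9 -48.   96. ] [571.9 -64.5  60. ]
r2 [586.  -49.2  96. ] [581.  -65.9  60. ]
r3 [588.5 -40.3  96. ] [583.9 -55.9  60. ]
r4 [580.2 -39.1  96. ] [574.5 -54.6  60. ]
b1 [585.2 -26.6  96. ] [580.1 -40.5  60. ]
rb2 [591.2 -27.5  96. ] [586.9 -41.5  60. ]
scene tip [577.35852952 -53.91491071 126.        ]
s [578.32629332 -61.43779073 126.        ]
[653.6291295  174.12239073  20.        ]
[654.54517931 166.89034046  20.        ]
```

play_rows --pt "0.04 -0.008 -0.015 0 0 0 100" --pt "0.04 -0.008 -0.015 0 0 0 100" --pt "0.04 -0.008 -0.015 0 0 0 100" --pt "0.04 -0.008 -0.015 0 0 0 100" --pt "0.02 0 0 0 0 0 100" --pt "0 0 0 0 0 0 100"

```text
t: 0.75
eef_pos: [591.3, 185.3, 253.7]
tcp_rot: [-3.137, -0.001, 1.568]
ft_force: [0.0, -0.3, -0.8]
opening: 1.0
```

Run:
```python
from h import *
c=shot('wrist','wrist1.png');s=state();print(s['t'],s['eef_pos'],s['tcp_rot'],s['ft_force'])
```

```text
0.8 [591.41712908 184.26661893 253.78958533] [-3.13710418e+00 -2.97743836e-04  1.56716925e+00] [-0.17212882 -0.81818132  0.39044411]
```

View pics/wrist1.png

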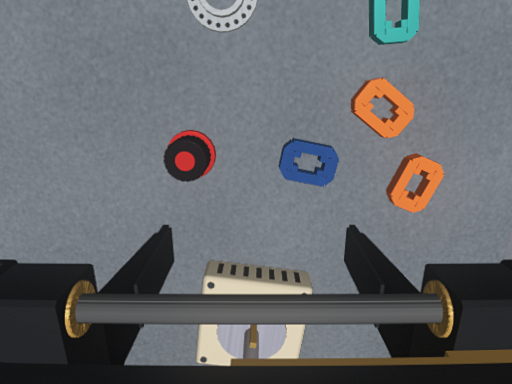

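```bash
cat >> h.py <<'E'
from scipy.optimize import minimize
def fitsil(c,mask,model,p0,step):
    S=4
    m=cv2.morphologyEx(mask.astype(np.uint8)*255,cv2.MORPH_CLOSE,np.ones((5,5)))
    n,l,st,ce=cv2.connectedComponentsWithStats(m)
    u=proj(c,model(p0).mean(0)); 
    ids=[i for i in range(1,n) if st[i,4]>100]; i=min(ids,key=lambda i:np.hypot(*(ce[i]-u)))
    co=cv2.findContours((l==i).astype(np.uint8),cv2.RETR_EXTERNAL,cv2.CHAIN_APPROX_NONE)[0][0]
    m=np.zeros(mask.shape,np.uint8); cv2.fillPoly(m,[cv2.convexHull(co)],255)
    M=cv2.resize(m,None,fx=S,fy=S,interpolation=cv2.INTER_LINEAR).astype(float)/255
    x,y,w,h=st[i,:4]; x0=max(0,(x-15)*S);y0=max(0,(y-15)*S);x1=(x+w+15)*S;y1=(y+h+15)*S
    M=M[y0:y1,x0:x1]
    def f(p):
        P=np.array([proj(c,X) for X in model(p)])
        h=cv2.convexHull((((P+.5)*S-.5-[x0,y0])*16).round().astype(np.int32))
        Q=np.zeros(M.shape,np.uint8); cv2.fillConvexPoly(Q,h,255,cv2.LINE_AA,4)
        return np.abs(Q/255.-M).sum()/M.sum()
    sim=np.vstack([p0]+[np.array(p0)+np.eye(len(p0))[k]*step[k] for k in range(len(p0))])
    r=minimize(f,p0,method='Nelder-Mead',options=dict(initial_simplex=sim,xatol=.02,fatol=1e-4))
    return r.x,r.fun
th=np.linspace(0,2*np.pi,48,endpoint=False)
def circ(x,y,z,r): return np.c_[x+r*np.cos(th),y+r*np.sin(th),0*th+z]
def clampM(z0=0):
    def f(p):
        x,y,a,ch=p; o=np.array([(36-ch,26),(36,26-ch)]); o=np.vstack([o,o*[1,-1],o*[-1,1],-o])
        ca,sa=np.cos(a),np.sin(a); q=o@np.array([[ca,sa],[-sa,ca]])+[x,y]
        return np.vstack([np.c_[q,np.full(8,z0)],np.c_[q,np.full(8,z0+20)]])
    return f
def capM(z0=0):
    def f(p): return np.vstack([circ(*p,z0,32),circ(*p,z0+10,32),circ(*p,z0+45,26)])
    return f
def masks(c):
    hsv=cv2.cvtColor(c['img'],cv2.COLOR_RGB2HSV).astype(int);H,Sa,V=hsv[...,0],hsv[...,1],hsv[...,2]
    blue=(H>100)&(H<125)&(Sa>110); red=((H<8)|(H>172))&(Sa>150); black=(V<55)
    return blue,red,black
E
python3 - <<'E'
from h import *
c=load('wrist1.png'); b,r,k=masks(c)
p=atz(c,309,163,20); print(p)
print(fitsil(c,b,clampM(),[p[0],p[1],-.15,10],[5,5,.1,3]))
p=atz(c,190,155,5); print(p)
k[250:]=0; 
m=r|k; m[:,:150]=0; m[:,240:]=0
print(fitsil(c,m,capM(),[p[0],p[1]],[5,5]))
print('support',atz(c,222,8,18))
E
```

```text
[654.83056972 172.33629147  20.        ]
(array([ 6.54730719e+02,  1.71233476e+02, -1.96533666e-01,  1.16788638e+01]), np.float64(0.028599638272398836))
[500.18062611 179.92784672   5.        ]
(array([501.54214163, 181.0936039 ]), np.float64(0.06123169018875406))
support [549.41483903 352.43771714  18.        ]
```

play_rows --pt "0.04 -0.014 0.018 0 0 0 100" --pt "0.04 -0.014 0.018 0 0 0 100" --pt "0.036 -0.014 0.018 0 0 0 100" --pt "0 0 0 0 0 0 100"

```text
t: 1.2
eef_pos: [550.3, 298.4, 196.9]
tcp_rot: [-3.137, 0.002, 1.561]
ft_force: [-0.6, -0.8, -0.4]
opening: 1.003
```

Run:
```python
from h import *
c=shot('wrist','wrist2.png');s=state();print(s['t'],s['eef_pos'],s['tcp_rot'],s['ft_force'])
```

```text
1.25 [551.54258134 296.89707835 198.12112059] [-3.13847432e+00  1.44867671e-03  1.56017512e+00] [-0.24201038 -0.61175725  0.824554  ]
```

View pics/wrist2.png

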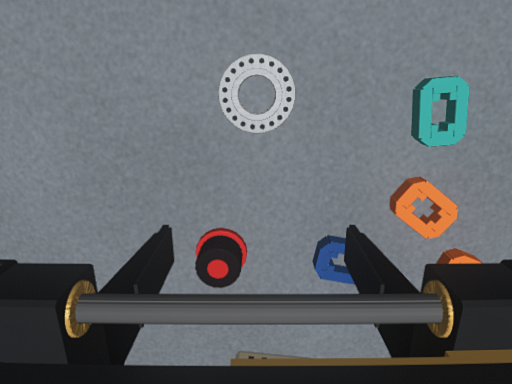

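```bash
cat >> h.py <<'E'
def supM(z0=0):
    def f(p): return np.vstack([circ(*p,z0,42),circ(*p,z0+6,42),circ(*p,z0+18,27)])
    return f
E
python3 - <<'E'
from h import *
c=load('wrist2.png'); g=cv2.cvtColor(c['img'],cv2.COLOR_RGB2GRAY); m=(g>160); m[200:]=0
p=atz(c,257,93,6);print(p,fitsil(c,m,supM(),p[:2],[4,4]),atz(c,257,94,18))
E
```

```text
[548.74431587 372.51824209   6.        ] (array([548.15957446, 371.34448677]), np.float64(0.030239950975501525)) [548.85950239 371.843395    18.        ]
```

play_rows --pt "0.038 -0.002 0.03 0 0 0 100" --pt "0.036 -0.002 0.03 0 0 0 100" --pt "0 0 0.04 0 0 0 100" --pt "0 0 0.03 0 0 0 100" --pt "0 0 0 0 0 0 100"

```text
t: 1.75
eef_pos: [555.1, 365.5, 67.0]
tcp_rot: [3.138, 0.0, 1.553]
ft_force: [-0.8, -0.2, -0.2]
opening: 0.998
```

```bash
cat >> h.py <<'E'
from scipy.spatial.transform import Rotation as Ro
def delta(x,y,z,yaw=None):
    s=state(); R=Ro.from_euler('xyz',s['tcp_rot']); d=R.inv().apply(np.array([x,y,z])-s['eef_pos'])
    y0=s['tcp_rot'][2]
    T=Ro.from_euler('xyz',[np.pi,0,y0 if yaw is None else yaw])
    rv=(R.inv()*T).as_rotvec()
    print('t',round(s['t'],2),'pos',np.round(s['eef_pos'],1),'rot',np.round(s['tcp_rot'],3),'F',np.round(s['ft_force'],1),'op',round(s['opening'],3),'\n tool shift mm',d.round(1),'turn',rv.round(3),'j',np.round(s['joints'],2))
E
python3 - <<'E'
from h import *
delta(548.3,371.5,22,np.pi/2)
E
```

```text
t 1.75 pos [555.1 365.5  67. ] rot [3.138 0.    1.553] F [-0.8 -0.2 -0.2] op 0.998 
 tool shift mm [ 5.9 -7.1 45. ] turn [ 0.003  0.    -0.018] j [ 0.48  0.68  1.57 -0.    0.88  0.5 ]
```

play_rows --pt "0.006 -0.007 0.012 0 0 -0.018 100" --pt "0 0 0.01 0 0 0 100" --pt "0 0 0 0 0 0 100"

```text
t: 2.05
eef_pos: [550.9, 369.8, 47.0]
tcp_rot: [3.135, -0.001, 1.569]
ft_force: [-0.9, -0.5, 1.0]
opening: 1.002
```

Run:
```python
from h import *
delta(548.3,371.5,22,np.pi/2); shot('wrist','wrist3.png'); shot('side','side3.png')
```

```text
t 2.05 pos [550.9 369.8  47. ] rot [ 3.135e+00 -1.000e-03  1.569e+00] F [-0.9 -0.5  1. ] op 1.002 
 tool shift mm [ 1.7 -2.8 25. ] turn [ 0.007 -0.001 -0.002] j [ 0.49  0.7   1.59 -0.    0.84  0.5 ]
```

View pics/wrist3.png

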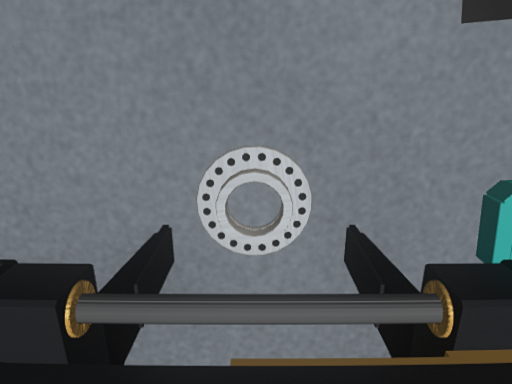

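Run:
```python
from h import *
c=load('wrist3.png'); g=cv2.cvtColor(c['img'],cv2.COLOR_RGB2GRAY); m=(g>160); m[258:]=0
p=atz(c,254,201,6);print(p,fitsil(c,m,supM(),p[:2],[4,4]))
```

```text
[548.40313049 373.04529185   6.        ] (array([548.30453845, 370.14230544]), np.float64(0.041656963292666334))
```

play_rows --pt "0.002 -0.003 0.012 0 0 0 100" --pt "0 -0.001 0.01 0 0 0 100" --pt "0 0 0.003 0 0 0 100" --pt "0 0 0 0 0 0 100"

```text
t: 2.55
eef_pos: [547.8, 372.8, 22.7]
tcp_rot: [3.131, -0.003, 1.569]
ft_force: [0.2, 0.5, -0.9]
opening: 1.002
```

Run:
```python
from h import *
delta(548.3,370.8,22,np.pi/2)
```

```text
t 2.55 pos [547.8 372.8  22.7] rot [ 3.131e+00 -3.000e-03  1.569e+00] F [ 0.2  0.5 -0.9] op 1.002 
 tool shift mm [-2.   0.5  0.7] turn [ 0.01  -0.003 -0.001] j [ 0.5   0.73  1.61 -0.    0.79  0.5 ]
```

play_rows --pt "-0.002 0 0.001 0.01 -0.002 0 100" --pt "0 0 0 0 0 0 20" --pt "0 0 0 0 0 0 20" --pt "0 0 0 0 0 0 20" --pt "0 0 0 0 0 0 20" --pt "0 0 0 0 0 0 20"

```text
t: 3.15
eef_pos: [548.3, 370.8, 22.2]
tcp_rot: [3.141, -0.001, 1.569]
ft_force: [0.0, -0.3, -0.3]
opening: 0.64
```

Run:
```python
from h import *
delta(548.3,370.8,22,np.pi/2); shot('wrist','wrist4.png')
```

```text
t 3.15 pos [548.3 370.8  22.2] rot [ 3.141e+00 -1.000e-03  1.569e+00] F [ 0.  -0.3 -0.3] op 0.64 
 tool shift mm [0.  0.  0.2] turn [ 0.    -0.001 -0.002] j [0.49 0.73 1.61 0.   0.8  0.49]
```

View pics/wrist4.png

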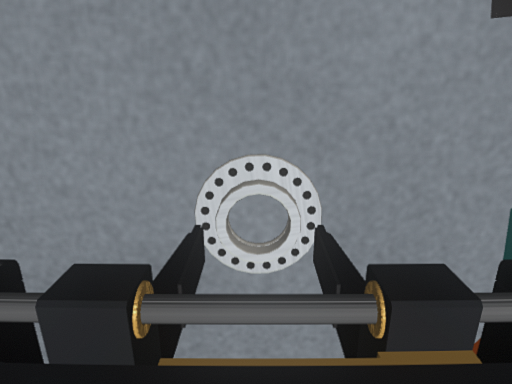

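play_rows --pt "0 0 0 0 0 0 20" --pt "0 0 0 0 0 0 20" --pt "0 0 0 0 0 0 20" --pt "0 0 0 0 0 0 20" --pt "0 0 0 0 0 0 20"

```text
t: 3.7
eef_pos: [548.3, 370.9, 22.3]
tcp_rot: [3.141, -0.001, 1.569]
ft_force: [-0.1, -0.8, 1.0]
opening: 0.211
```

Run:
```python
from h import *
delta(548.3,370.8,22,np.pi/2); shot('wrist','wrist5.png')
```

```text
t 3.7 pos [548.3 370.9  22.3] rot [ 3.141e+00 -1.000e-03  1.569e+00] F [-0.1 -0.8  1. ] op 0.211 
 tool shift mm [-0.1  0.   0.3] turn [ 0.    -0.001 -0.001] j [0.49 0.73 1.61 0.   0.8  0.5 ]
```

View pics/wrist5.png

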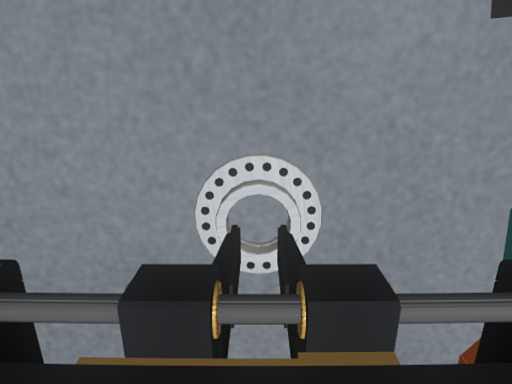

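Run:
```python
from h import *
c=load('wrist5.png'); g=cv2.cvtColor(c['img'],cv2.COLOR_RGB2GRAY); m=(g>160); m[225:]=0
s=state();p=s['eef_pos'];print(p)
for d in ([0,0,0],[0,0,-14],[10,10,-14],[10,-10,-14],[10,10,0]): print(d,proj(c,p+d))
o,d=ray(c,256,192);print(o,d,o-p)
# circle centre fit from flange outline points: left(195,213) right(321,213) top(258,155) bottom(258,273)
for z in (6,): print([atz(c,*q,z).round(1) for q in ((195,213),(321,213),(258,155),(258,273))])
c0=load('wrist0.png');print(ray(c0,256,192)[0]-[625,0,193.5],ray(c0,256,192)[1])
```

```text
[548.23670468 370.88547208  22.30916127]
[0, 0, 0] [257.65437978 228.14562241]
[0, 0, -14] [257.72274784 219.40046115]
[10, 10, -14] [273.29682814 204.89989995]
[10, -10, -14] [272.9368966 233.4764934]
[10, 10, 0] [274.24192864 212.8311935 ]
[549.01477349 455.31048768 213.76774841] [-0.00849486 -0.30473192 -0.95246699] [  0.77806881  84.42501561 191.45858714]
[array([507.2, 374.5,   6. ]), array([589.6, 374.4,   6. ]), array([548.5, 412.9,   6. ]), array([548.3, 329.9,   6. ])]
[  0.68257776  84.74478311 191.17595643] [-0.00938467 -0.30599605 -0.95205327]
```

Run:
```python
from h import *
c=shot('side','side5.png'); d=shot('scene','scene5.png')
p=state()['eef_pos']
for k in (c,d): print([proj(k,p+[0,0,z]).round() for z in (-22,-14,0)])
u,v=proj(c,p).astype(int);a=c['img'][v-60:v+60,u-70:u+70][:,:,::-1]
u,v=proj(d,p).astype(int);b=d['img'][v-60:v+60,u-70:u+70][:,:,::-1]
cv2.imwrite('pics/x5.png',np.hstack([cv2.resize(q,None,fx=2.8,fy=2.8,interpolation=cv2.INTER_CUBIC) for q in (a,b)]))
```

```text
[array([157., 180.]), array([157., 178.]), array([156., 174.])]
[array([313., 164.]), array([313., 162.]), array([313., 159.])]
```

View pics/x5.png

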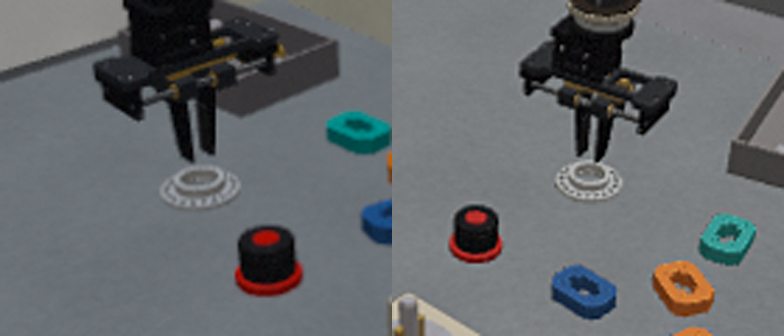

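Run:
```python
from h import *
c=load('wrist5.png');cv2.imwrite('pics/z5.png',cv2.resize(c['img'][200:300,190:330][:,:,::-1],None,fx=5,fy=5,interpolation=cv2.INTER_CUBIC))
c=load('wrist0.png');cv2.imwrite('pics/z0.png',cv2.resize(c['img'][210:300,100:420][:,:,::-1],None,fx=2.5,fy=2.5,interpolation=cv2.INTER_CUBIC))
s=state();print(s)
```

```text
{'t': 3.85, 'joints': array([4.94523077e-01, 7.34651975e-01, 1.60660347e+00, 1.45755341e-03,
       7.99322328e-01, 4.94966373e-01]), 'qvel': array([ 4.01268717e-04, -5.45052192e-05, -4.98090754e-05,  1.00493550e-03,
        4.05087220e-04, -1.06092398e-03]), 'tau': array([ 3.64039392e-03, -7.02340221e+01, -1.98935276e+01,  6.66511618e-02,
       -1.02141645e-02,  4.29758416e-05]), 'eef_pos': array([548.2379098 , 370.83372634,  22.30232717]), 'tcp_rot': array([ 3.14119686e+00, -1.40221957e-03,  1.56933764e+00]), 'ft_force': array([-0.45621724,  0.08997894,  0.61434107]), 'moment': array([-0.02191465, -0.00395297,  0.0360908 ]), 'opening': 0.20390502304591673}
```

View pics/z5.png

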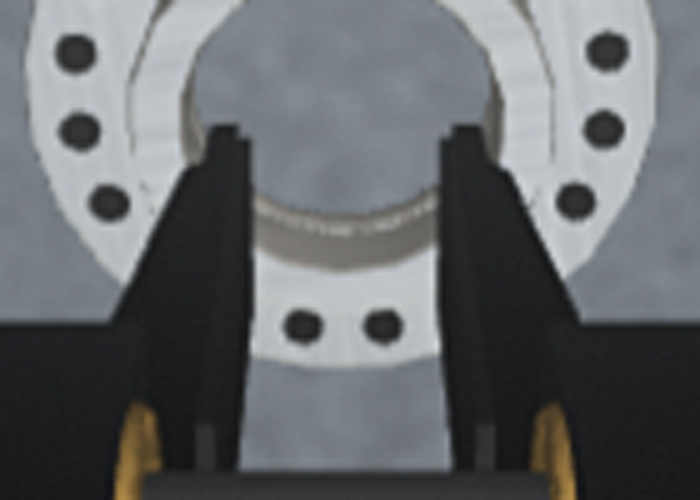

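View pics/z0.png

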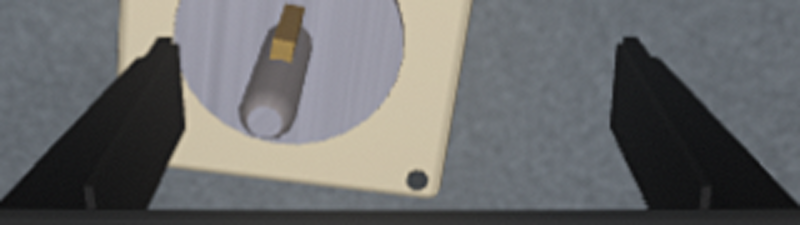

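The fingers closed above the hub. Both outside views put the fingertips at z≈35 mm, but the reported pose implies 8 mm. I'll open the fingers and find the real tip height by touching the bench.

play_rows --pt "0 0 0 0 0 0 100" --pt "0 0 0 0 0 0 100" --pt "0 0 0 0 0 0 100" --pt "0 0 0 0 0 0 100" --pt "0 0 0 0 0 0 100" --pt "0 0 0 0 0 0 100" --pt "0 0 0 0 0 0 100" --pt "0 0 0 0 0 0 100"

```text
t: 4.65
eef_pos: [548.3, 370.9, 22.3]
tcp_rot: [3.141, -0.001, 1.569]
ft_force: [0.3, 0.2, 0.4]
opening: 0.819
```

play_rows --pt "0 0 0.003 0 0 0 100" --pt "0 0 0.003 0 0 0 100" --pt "0 0 0.003 0 0 0 100" --pt "0 0 0 0 0 0 100"

```text
t: 5.05
eef_pos: [548.2, 370.8, 12.3]
tcp_rot: [3.141, -0.001, 1.569]
ft_force: [0.3, -0.4, -0.6]
opening: 0.998
```

Run:
```python
from h import *
delta(548.3,370.8,14,np.pi/2)
c=shot('side','side6.png'); d=shot('scene','scene6.png')
p=state()['eef_pos']
u,v=proj(c,p).astype(int);a=c['img'][v-40:v+40,u-50:u+50][:,:,::-1]
u,v=proj(d,p).astype(int);b=d['img'][v-40:v+40,u-50:u+50][:,:,::-1]
cv2.imwrite('pics/x6.png',np.hstack([cv2.resize(q,None,fx=4,fy=4,interpolation=cv2.INTER_CUBIC) for q in (a,b)]))
```

```text
t 5.05 pos [548.2 370.8  12.3] rot [ 3.141e+00 -1.000e-03  1.569e+00] F [ 0.3 -0.4 -0.6] op 0.998 
 tool shift mm [ 0.   0.1 -1.7] turn [ 0.    -0.001 -0.001] j [0.49 0.75 1.61 0.   0.78 0.49]
```

View pics/x6.png

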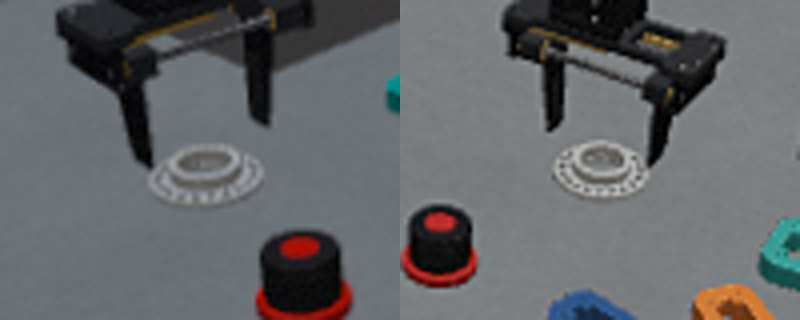

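Run:
```python
from h import *
p=np.array([548.2,370.8,12.3])
for f,tips in (('side6.png',[(265,126),(147,168)]),('scene6.png',[(553-400,132),(652-400,167)])):
    c=load(f);u,v=proj(c,p).astype(int)
    for t,sx in zip(tips,((1,-1) if 'side' in f else (-1,1))):
        q=np.array([u-50+(t[0]+.5)/4-.5,v-40+(t[1]+.5)/4-.5])
        print(f,q,[(z,(proj(c,[548.2+sx*51,370.8,z])-q).round(1).tolist()) for z in (0,10,20,30,40)])
```

```text
side6.png [171.875 167.125] [(0, [-0.7, 7.8]), (10, [-0.9, 4.8]), (20, [-1.2, 1.9]), (30, [-1.5, -1.1]), (40, [-1.7, -4.1])]
side6.png [142.375 177.625] [(0, [-0.2, 8.5]), (10, [-0.6, 5.5]), (20, [-1.0, 2.4]), (30, [-1.4, -0.6]), (40, [-1.7, -3.7])]
scene6.png [299.875 152.625] [(0, [0.6, 6.6]), (10, [0.7, 4.3]), (20, [0.9, 2.0]), (30, [1.0, -0.4]), (40, [1.1, -2.7])]
scene6.png [324.625 161.375] [(0, [0.8, 7.2]), (10, [1.0, 4.8]), (20, [1.3, 2.5]), (30, [1.5, 0.2]), (40, [1.8, -2.2])]
```

play_rows --pt "0 0 0.004 0 0 0 100" --pt "0 0 0.004 0 0 0 100" --pt "0 0 0.004 0 0 0 100" --pt "0 0 0.002 0 0 0 100" --pt "0 0 0.002 0 0 0 100" --pt "0 0 0.002 0 0 0 100"

```text
t: 5.75
eef_pos: [548.4, 371.0, -6.6]
tcp_rot: [3.141, -0.002, 1.569]
ft_force: [-0.0, -0.1, 0.6]
opening: 1.002
```

play_rows --pt "0 0 0.002 0 0 0 100"

```text
t: 5.85
eef_pos: [548.4, 371.0, -8.8]
tcp_rot: [3.141, -0.002, 1.569]
ft_force: [-0.6, -0.5, -0.7]
opening: 1.0
```

play_rows --pt "0 0 0.002 0 0 0 100"

```text
t: 5.95
eef_pos: [548.5, 371.0, -11.0]
tcp_rot: [3.141, -0.002, 1.569]
ft_force: [-1.0, 0.3, -0.5]
opening: 1.001
```

play_rows --pt "0 0 0.002 0 0 0 100"

```text
t: 6.05
eef_pos: [548.5, 371.0, -13.1]
tcp_rot: [3.14, -0.002, 1.569]
ft_force: [0.1, 1.0, 0.0]
opening: 0.998
```

play_rows --pt "0 0 0.0015 0 0 0 100"

```text
t: 6.15
eef_pos: [548.5, 371.0, -14.8]
tcp_rot: [3.141, -0.002, 1.569]
ft_force: [0.4, -0.8, 0.5]
opening: 1.001
```

play_rows --pt "0 0 0.0015 0 0 0 100"

```text
t: 6.25
eef_pos: [548.5, 371.1, -16.4]
tcp_rot: [3.141, -0.002, 1.569]
ft_force: [0.3, 0.1, 0.2]
opening: 1.004
```

play_rows --pt "0 0 0.0015 0 0 0 100"

```text
t: 6.35
eef_pos: [548.5, 371.0, -18.0]
tcp_rot: [3.141, -0.002, 1.569]
ft_force: [0.9, 0.4, 0.3]
opening: 0.998
```

play_rows --pt "0 0 0.001 0 0 0 100"

```text
t: 6.45
eef_pos: [548.5, 371.1, -19.1]
tcp_rot: [3.141, -0.002, 1.569]
ft_force: [0.7, 0.9, 0.7]
opening: 1.002
```

play_rows --pt "0 0 0.001 0 0 0 100"

```text
t: 6.55
eef_pos: [548.6, 371.0, -20.2]
tcp_rot: [3.141, -0.002, 1.569]
ft_force: [0.5, 0.4, -0.1]
opening: 0.999
```

Run:
```python
from h import *
delta(548.3,370.8,-10,np.pi/2)
c=shot('side','side7.png'); d=shot('scene','scene7.png')
p=state()['eef_pos']
u,v=proj(c,p).astype(int);a=c['img'][v-40:v+40,u-50:u+50][:,:,::-1]
u,v=proj(d,p).astype(int);b=d['img'][v-40:v+40,u-50:u+50][:,:,::-1]
cv2.imwrite('pics/x7.png',np.hstack([cv2.resize(q,None,fx=4,fy=4,interpolation=cv2.INTER_CUBIC) for q in (a,b)]))
```

```text
t 6.55 pos [548.6 371.  -20.2] rot [ 3.141e+00 -2.000e-03  1.569e+00] F [ 0.5  0.4 -0.1] op 0.999 
 tool shift mm [ -0.2  -0.2 -10.2] turn [ 0.001 -0.002 -0.002] j [0.49 0.79 1.62 0.   0.72 0.49]
```

View pics/x7.png

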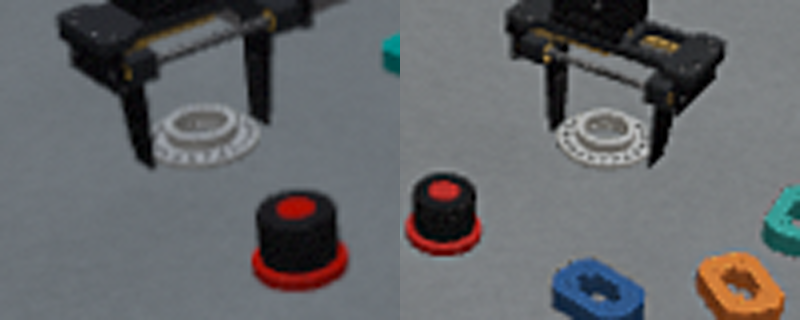

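play_rows --pt "0 0 0.001 0 0 0 100"

```text
t: 6.75
eef_pos: [548.6, 371.1, -20.5]
tcp_rot: [3.141, -0.002, 1.569]
ft_force: [-3.2, -1.9, 16.9]
opening: 1.0
```

play_rows --pt "0 0 0.001 0 0 0 100"

```text
t: 6.85
eef_pos: [548.6, 371.1, -20.5]
tcp_rot: [3.14, -0.002, 1.569]
ft_force: [-2.1, -2.9, 12.7]
opening: 0.999
```

play_rows --pt "0 0 0.001 0 0 0 100"

```text
t: 6.95
eef_pos: [548.6, 371.1, -20.5]
tcp_rot: [3.14, -0.002, 1.569]
ft_force: [-1.7, -2.0, 10.6]
opening: 1.0
```

play_rows --pt "0 0 0.001 0 0 0 100"

```text
t: 7.05
eef_pos: [548.6, 371.1, -20.4]
tcp_rot: [3.14, -0.002, 1.57]
ft_force: [-2.8, -2.2, 9.1]
opening: 0.998
```

The fingertips touch the bench at reported z = −20.4, so tip height = reported z + 20.4. I'll raise 8 mm and grip the hub.

play_rows --pt "0 0 -0.004 0 0 0 100" --pt "0 0 -0.004 0 0 0 100" --pt "0 0 0 0 0 0 100"

```text
t: 7.35
eef_pos: [548.8, 371.2, -11.4]
tcp_rot: [3.139, -0.002, 1.57]
ft_force: [-0.9, -0.0, -0.4]
opening: 1.001
```

Run:
```python
from h import *
delta(548.3,370.8,-12.4,np.pi/2)
c=shot('wrist','wrist8.png');g=cv2.cvtColor(c['img'],cv2.COLOR_RGB2GRAY); m=(g>160); m[290:]=0
for z in (0,): print(fitsil(c,m,supM(),[548,371],[4,4]))
```

```text
t 7.35 pos [548.8 371.2 -11.4] rot [ 3.139e+00 -2.000e-03  1.570e+00] F [-0.9 -0.  -0.4] op 1.001 
 tool shift mm [-0.4 -0.5  1. ] turn [ 0.002 -0.002 -0.001] j [0.49 0.78 1.62 0.   0.74 0.49]
(array([548.39427733, 369.49040782]), np.float64(0.1036998091764627))
```

View pics/wrist8.png

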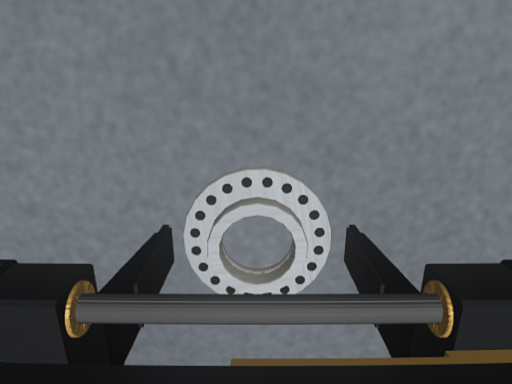

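play_rows --pt "0 -0.0005 0.001 0 0 0 20" --pt "0 0 0 0 0 0 20" --pt "0 0 0 0 0 0 20" --pt "0 0 0 0 0 0 20" --pt "0 0 0 0 0 0 20" --pt "0 0 0 0 0 0 20" --pt "0 0 0 0 0 0 20" --pt "0 0 0 0 0 0 20"

```text
t: 8.2
eef_pos: [547.8, 371.0, -13.6]
tcp_rot: [3.141, -0.002, 1.57]
ft_force: [-0.1, 0.8, 0.4]
opening: 0.562
```

play_rows --pt "0 0 0 0 0 0 20" --pt "0 0 0 0 0 0 20"

```text
t: 8.4
eef_pos: [547.8, 371.0, -13.6]
tcp_rot: [3.141, -0.002, 1.57]
ft_force: [0.5, -0.2, 0.5]
opening: 0.561
```

play_rows --pt "0 0 -0.01 0 0 0 20" --pt "0 0 -0.03 0 0 0 20" --pt "0 0 -0.04 0 0 0 20" --pt "0 0 -0.04 0 0 0 20" --pt "0 0 0 0 0 0 20"

```text
t: 8.9
eef_pos: [547.1, 370.4, 111.5]
tcp_rot: [-3.14, -0.0, 1.569]
ft_force: [0.9, 0.5, -1.9]
opening: 0.559
```

Run:
```python
from h import *
delta(580,-57.5,125,np.pi/2)
c=shot('wrist','wrist9.png')
```

```text
t 8.9 pos [547.1 370.4 111.5] rot [-3.14  -0.     1.569] F [ 0.9  0.5 -1.9] op 0.559 
 tool shift mm [-427.9   33.5  -13.7] turn [-0.002 -0.    -0.001] j [0.49 0.63 1.55 0.   0.97 0.5 ]
```

View pics/wrist9.png

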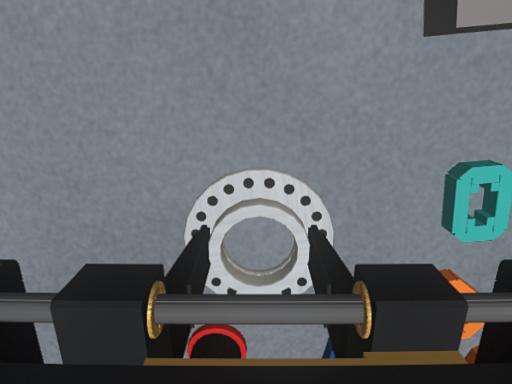

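play_rows --pt "-0.02 0.005 -0.03 0 0 0 20" --pt "-0.045 0.005 -0.03 0 0 0 20" --pt "-0.048 0.005 0 0 0 0 20" --pt "-0.048 0.005 0 0 0 0 20" --pt "-0.048 0.005 0 0 0 0 20" --pt "-0.048 0.005 0 0 0 0 20" --pt "-0.048 0.005 0 0 0 0 20" --pt "-0.048 0 0 0 0 0 20"

```text
t: 9.75
eef_pos: [577.9, 11.2, 163.7]
tcp_rot: [-3.127, 0.003, 1.579]
ft_force: [0.2, 1.0, -0.7]
opening: 0.557
```

Run:
```python
from h import *
delta(580,-175,155,np.pi/2)
c=load('wrist9.png');g=cv2.cvtColor(c['img'],cv2.COLOR_RGB2GRAY); m=(g>150); m[236:]=0;m[:,:180]=0;m[:,340:]=0
print([atz(c,u,v,131.1).round(1).tolist() for u,v in ((258,169),)],[atz(c,u,v,143.1).round(1).tolist() for u,v in ((221,244),(297,244),(259,217))])
```

```text
t 9.75 pos [577.9  11.2 163.7] rot [-3.127e+00  3.000e-03  1.579e+00] F [ 0.2  1.  -0.7] op 0.557 
 tool shift mm [-186.2    0.8    9.3] turn [-0.015  0.003  0.008] j [-0.09  0.46  1.7  -0.01  0.99 -0.1 ]
[[547.4, 412.4, 131.1]] [[528.2, 375.5, 143.1], [567.6, 375.5, 143.1], [547.9, 390.5, 143.1]]
```

play_rows --pt "-0.048 0 0 -0.005 0 0.003 20" --pt "-0.048 0 0 -0.005 0 0.003 20" --pt "-0.045 0 0 -0.005 0 0.003 20" --pt "-0.035 0 0 0 0 0 20" --pt "0 0 0 0 0 0 20" --pt "0 0 0 0 0 0 20"

```text
t: 10.35
eef_pos: [573.7, -177.4, 157.7]
tcp_rot: [-3.132, 0.001, 1.562]
ft_force: [-0.6, 0.6, -1.7]
opening: 0.56
```

Run:
```python
from h import *
delta(580,-57.5,155,np.pi/2)
c=shot('wrist','wrist10.png')
```

```text
t 10.35 pos [ 573.7 -177.4  157.7] rot [-3.132e+00  1.000e-03  1.562e+00] F [-0.6  0.6 -1.7] op 0.56 
 tool shift mm [120.    5.3   2.6] turn [-0.009  0.001 -0.009] j [-0.41  0.5   1.66 -0.    1.   -0.4 ]
```

View pics/wrist10.png

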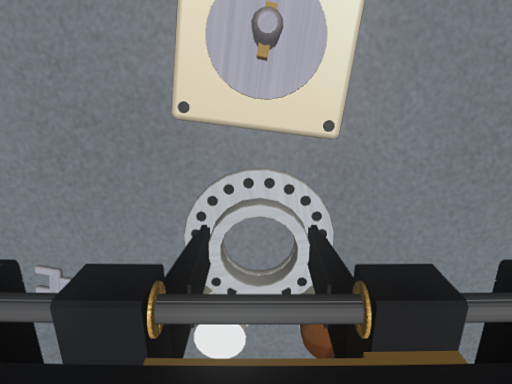

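Run:
```python
from h import *
c=load('wrist10.png')
a=c['img'][0:110,200:335][:,:,::-1];cv2.imwrite('pics/z10.png',cv2.resize(a,None,fx=5,fy=5,interpolation=cv2.INTER_CUBIC))
```

```text
(no output)
```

View pics/z10.png

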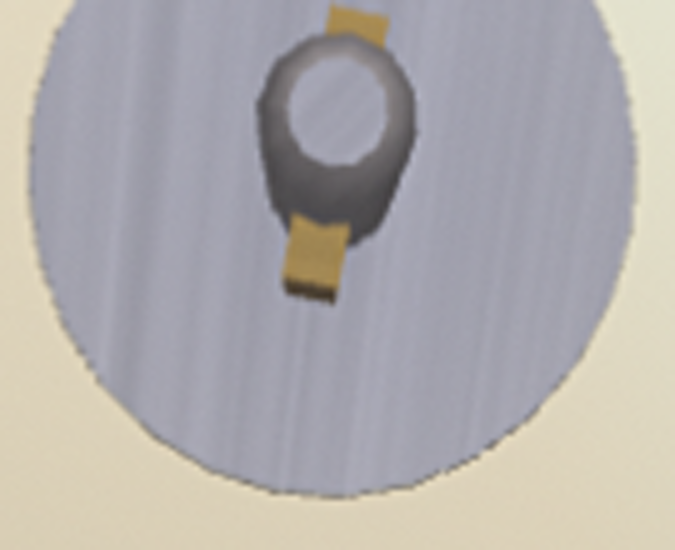

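Run:
```python
from h import *
c=load('wrist10.png')
P=lambda x,y,z: atz(c,200+(x+.5)/5-.5,(y+.5)/5-.5,z)[:2]
print('tip',P(338,110,126))
a=P(360,11,96);b=P(310,286,96);d=a-b;print('ribs',a,b,(a+b)/2,np.hypot(*d),np.arctan2(d[1],d[0]))
for q in (((331,6),(389,16)),((282,281),(338,291)),((292,215),(350,225))):
    d=P(*q[1],96)-P(*q[0],96);print(np.hypot(*d),np.arctan2(d[1],d[0])+np.pi/2)
for q in (((292,215),(282,281)),((350,225),(338,291))):
    d=P(*q[0],96)-P(*q[1],96);print('side',np.hypot(*d),np.arctan2(d[1],d[0]))
# seat circle lsq from mask
hsv=cv2.cvtColor(c['img'],cv2.COLOR_RGB2HSV)
pts=[(28,165),(638,165),(330,497),(42,60),(92,360),(180,452),(490,450),(580,355),(625,70)]
W=np.array([P(*q,60) for q in pts]); A=np.c_[2*W,np.ones(len(W))]; s=np.linalg.lstsq(A,(W**2).sum(1),rcond=None)[0]
print('seat',s[:2],np.sqrt(s[2]+s[:2]@s[:2]))
print(ray(c,256,192))
```

```text
tip [580.06056645 -57.4018731 ]
ribs [583.45032502 -40.46792596] [576.54917918 -75.1834902 ] [579.9997521  -57.82570808] 35.39486140957007 1.3745634228519075
7.869560686489414 1.4061113372882357
7.917029157032196 1.3952372934027835
8.11090386389613 1.4021566133229466
side 8.689791260980522 1.4009679859652582
side 8.74695353228668 1.3787871334485151
seat [580.1670594  -57.24916141] 47.81031594626646
(array([576.90276432, -92.63612268, 349.00787318]), array([-0.01994503, -0.30649483, -0.95173011]))
```

Measured post axis is (580.1, −57.5) and the rib angle is about 1.385 rad. The sizes check out: seat radius 47.8 mm, rib span 35.4 mm.

play_rows --pt "0.03 0.002 0 -0.004 0 -0.004 20" --pt "0.03 0.001 0 -0.004 0 -0.004 20" --pt "0.03 0 0 0 0 0 20" --pt "0.03 0 0 0 0 0 20" --pt "0 0 0 0 0 0 20" --pt "0 0 0 0 0 0 20"

```text
t: 11.0
eef_pos: [575.3, -45.9, 155.6]
tcp_rot: [-3.137, -0.001, 1.578]
ft_force: [-0.6, -0.6, -1.5]
opening: 0.562
```

Run:
```python
from h import *
delta(579.6,-57.5,120,np.pi/2)
```

```text
t 11.0 pos [575.3 -45.9 155.6] rot [-3.137e+00 -1.000e-03  1.578e+00] F [-0.6 -0.6 -1.5] op 0.562 
 tool shift mm [-11.7   4.4  35.6] turn [-0.005 -0.001  0.008] j [-0.19  0.47  1.72 -0.    0.96 -0.2 ]
```

play_rows --pt "-0.011 0.004 0.015 -0.004 0 0.006 20" --pt "0 0 0.015 0 0 0 20" --pt "0 0 0 0 0 0 20" --pt "0 0 0 0 0 0 20"

```text
t: 11.4
eef_pos: [579.6, -57.1, 125.2]
tcp_rot: [-3.141, -0.001, 1.574]
ft_force: [-0.8, 0.2, -1.6]
opening: 0.559
```

Run:
```python
from h import *
delta(579.6,-57.5,115,np.pi/2)
c=shot('wrist','wrist11.png')
```

```text
t 11.4 pos [579.6 -57.1 125.2] rot [-3.141e+00 -1.000e-03  1.574e+00] F [-0.8  0.2 -1.6] op 0.559 
 tool shift mm [-0.4  0.  10.2] turn [-0.    -0.001  0.003] j [-0.21  0.51  1.74  0.    0.89 -0.22]
```

View pics/wrist11.png

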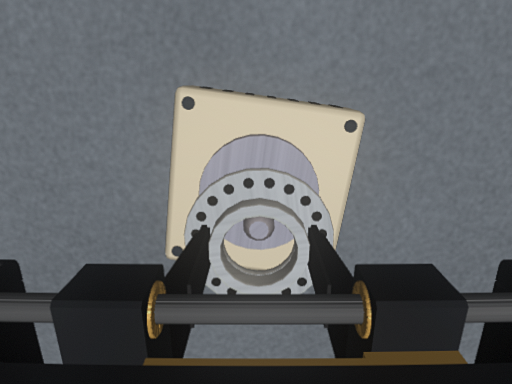

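play_rows --pt "-0.0004 0 0.008 0 0 0 20" --pt "0 0 0.008 0 0 0 20" --pt "0 0 0.008 0 0 0 20" --pt "0 0 0.005 0 0 0 20" --pt "0 0 0 0 0 0 20"

```text
t: 11.95
eef_pos: [579.8, -57.8, 94.9]
tcp_rot: [3.141, -0.0, 1.574]
ft_force: [-0.7, 0.6, -0.6]
opening: 0.56
```

Run:
```python
from h import *
delta(579.6,-57.5,46.4,np.pi/2)
```

```text
t 11.95 pos [579.8 -57.8  94.9] rot [ 3.141 -0.     1.574] F [-0.7  0.6 -0.6] op 0.56 
 tool shift mm [ 0.3 -0.2 48.5] turn [ 0.001 -0.     0.003] j [-0.21  0.55  1.77  0.    0.83 -0.22]
```

play_rows --pt "0.0003 0 0.006 0 0 0 20" --pt "0 0 0.006 0 0 0 20" --pt "0 0 0.004 0 0 0 20" --pt "0 0 0 0 0 0 20"

```text
t: 12.35
eef_pos: [579.9, -57.5, 77.5]
tcp_rot: [3.14, -0.0, 1.574]
ft_force: [-0.5, -0.3, -1.6]
opening: 0.558
```

play_rows --pt "0 0 0.006 0 0 0 20" --pt "0 0 0.006 0 0 0 20" --pt "0 0 0.006 0 0 0 20" --pt "0 0 0 0 0 0 20"

```text
t: 12.75
eef_pos: [580.0, -57.5, 58.0]
tcp_rot: [3.14, -0.0, 1.574]
ft_force: [-0.5, 0.5, -2.7]
opening: 0.559
```

Past the rib tops freely. Continuing down to seat contact.

play_rows --pt "0 0 0.004 0 0 0 20" --pt "0 0 0.004 0 0 0 20" --pt "0 0 0.0015 0 0 0 20"

```text
t: 13.05
eef_pos: [580.2, -57.5, 47.9]
tcp_rot: [3.14, -0.0, 1.574]
ft_force: [0.1, -0.4, -0.7]
opening: 0.555
```

play_rows --pt "0 0 0.001 0 0 0 20"

```text
t: 13.15
eef_pos: [580.2, -57.5, 46.7]
tcp_rot: [3.14, -0.0, 1.574]
ft_force: [0.2, -0.0, -1.3]
opening: 0.56
```

play_rows --pt "0 0 0.001 0 0 0 20"

```text
t: 13.25
eef_pos: [580.2, -57.5, 46.3]
tcp_rot: [3.14, 0.0, 1.574]
ft_force: [-5.7, 1.1, 17.9]
opening: 0.556
```

play_rows --pt "0 0 0 0 0 0 85" --pt "0 0 0 0 0 0 85" --pt "0 0 0 0 0 0 85" --pt "0 0 0 0 0 0 85" --pt "0 0 -0.02 0 0 0 100" --pt "0 0 -0.04 0 0 0 100" --pt "0 0 -0.04 0 0 0 100" --pt "0 0 -0.03 0 0 0 100"

```text
t: 14.05
eef_pos: [578.4, -57.3, 176.8]
tcp_rot: [-3.136, -0.002, 1.574]
ft_force: [0.8, -0.0, -0.7]
opening: 0.995
```

Run:
```python
from h import *
delta(654.7,171.2,100,0)
c=shot('wrist','wrist12.png')
```

```text
t 14.05 pos [578.4 -57.3 176.8] rot [-3.136e+00 -2.000e-03  1.574e+00] F [ 0.8 -0.  -0.7] op 0.995 
 tool shift mm [228.1  77.4  76.7] turn [-0.005  0.003  1.574] j [-0.21  0.45  1.69  0.    1.01 -0.22]
```

View pics/wrist12.png

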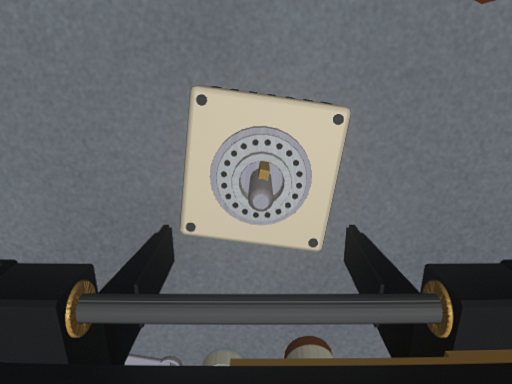

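The support lies concentric on the seat. Next is the clamp.

Run:
```python
import numpy as np
y=1.574
for i in range(5):
    d=np.array([14.,43.]); ym=y
    print(round(y,2), round(d@[np.cos(ym),np.sin(ym)]), round(d@[np.sin(ym),-np.cos(ym)])); y+=.14
```

```text
1.57 43 14
1.71 41 20
1.85 37 25
1.99 33 30
2.13 29 35
```

play_rows --pt "0.043 0.014 0 0 0 -0.14 100" --pt "0.041 0.02 0 0 0 -0.14 100" --pt "0.037 0.025 0 0 0 -0.14 100" --pt "0.033 0.03 0 0 0 -0.14 100" --pt "0.029 0.035 0 0 0 -0.14 100" --pt "0 0 0.03 0 0 -0.14 100" --pt "0 0 0.03 0 0 -0.14 100" --pt "0 0 0 0 0 -0.14 100"

```text
t: 14.9
eef_pos: [652.6, 166.3, 121.6]
tcp_rot: [3.138, 0.008, 2.734]
ft_force: [0.6, 0.2, -0.0]
opening: 1.0
```

Run:
```python
from h import *
delta(654.7,171.2,110,2.945)
```

```text
t 14.9 pos [652.6 166.3 121.6] rot [3.138 0.008 2.734] F [ 0.6  0.2 -0. ] op 1.0 
 tool shift mm [ 0.1  5.3 11.7] turn [ 0.003  0.009 -0.211] j [ 0.15  0.63  1.51 -0.    0.99 -1.01]
```

play_rows --pt "0 0.004 0.01 0 0.004 -0.1 100" --pt "0 0 0 0 0 -0.1 100" --pt "0 0 0 0 0 0 100" --pt "0 0 0 0 0 0 100"

```text
t: 15.3
eef_pos: [653.5, 170.6, 108.4]
tcp_rot: [3.14, 0.002, 2.945]
ft_force: [-0.1, -0.6, 0.1]
opening: 0.996
```

Run:
```python
from h import *
c=shot('wrist','wrist13.png')
b,r,k=masks(c)
x,f=fitsil(c,b,clampM(),[654.7,171.2,-.197,11.7],[4,4,.1,2]);print(x,f)
delta(x[0],x[1],-17,x[2]+np.pi)
```

```text
[ 6.54937287e+02  1.71438282e+02 -1.97085412e-01  1.17753611e+01] 0.020412555470228296
t 15.35 pos [653.5 170.6 108.6] rot [3.140e+00 2.000e-03 2.945e+00] F [ 1.   0.3 -0.4] op 1.0 
 tool shift mm [ -0.9   0.9 125.6] turn [0.001 0.002 0.   ] j [ 0.16  0.65  1.51  0.    0.98 -1.22]
```

View pics/wrist13.png

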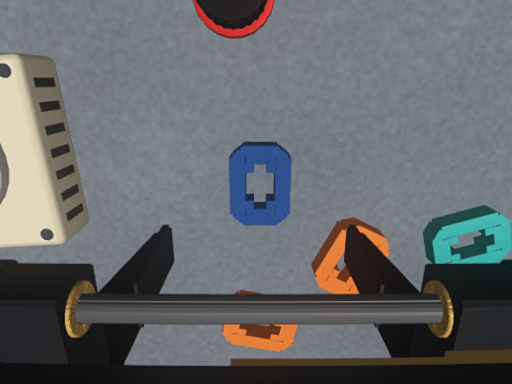

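Run:
```python
from h import *
c=load('wrist1.png')
hsv=cv2.cvtColor(c['img'],cv2.COLOR_RGB2HSV).astype(int); m=(hsv[...,0]>5)&(hsv[...,0]<18)&(hsv[...,1]>150); m[:60]=0;m[240:]=0
for u,v,a in ((383,108,-.7),(417,183,1.1)):
    p=atz(c,u,v,20); x,f=fitsil(c,m,clampM(),[p[0],p[1],a,11.7],[4,4,.2,.5]); print(x,f)
    P=clampM()(x)[:8,:2]-[654.9,171.4]; yw=2.945
    print(np.c_[P@[np.cos(yw),np.sin(yw)],P@[np.sin(yw),-np.cos(yw)]].round().tolist())
```

```text
[ 7.44554985e+02  2.40518093e+02 -6.68272295e-01  1.19968358e+01] 0.039193281329202606
[[-108.0, 98.0], [-113.0, 81.0], [-84.0, 51.0], [-100.0, 56.0], [-65.0, 119.0], [-49.0, 114.0], [-41.0, 73.0], [-36.0, 89.0]]
[797.87569667 143.12587232   1.17452204  12.10477584] 0.03719594912284979
[[-125.0, 29.0], [-139.0, 38.0], [-176.0, 18.0], [-167.0, 33.0], [-116.0, -18.0], [-125.0, -32.0], [-166.0, -28.0], [-152.0, -38.0]]
```

play_rows --pt "-0.001 0.001 0.035 0 0 0 100" --pt "0 0 0.035 0 0 0 100" --pt "0 0 0.025 0 0 0 100" --pt "0 0 0 0 0 0 100" --pt "0 0 0 0 0 0 100"

```text
t: 15.85
eef_pos: [657.2, 171.5, 14.0]
tcp_rot: [3.138, 0.008, 2.934]
ft_force: [0.6, -0.4, -0.3]
opening: 1.003
```

Run:
```python
from h import *
delta(654.9,171.4,-16.4,2.945)
```

```text
t 15.85 pos [657.2 171.5  14. ] rot [3.138 0.008 2.934] F [ 0.6 -0.4 -0.3] op 1.003 
 tool shift mm [ 2.4 -0.7 30.4] turn [ 0.004  0.008 -0.011] j [ 0.16  0.76  1.57  0.    0.8  -1.21]
```

play_rows --pt "0.002 -0.0007 0.012 0.003 0.008 -0.01 100" --pt "0 0 0.01 0 0 0 100" --pt "0 0 0.003 0 0 0 100" --pt "0 0 0 0 0 0 100"

```text
t: 16.25
eef_pos: [656.8, 171.4, -9.1]
tcp_rot: [3.139, 0.004, 2.943]
ft_force: [0.2, 0.3, -0.3]
opening: 1.0
```

Run:
```python
from h import *
delta(654.9,171.4,-16.4,2.945)
```

```text
t 16.25 pos [656.8 171.4  -9.1] rot [3.139 0.004 2.943] F [ 0.2  0.3 -0.3] op 1.0 
 tool shift mm [ 1.8 -0.4  7.3] turn [ 0.002  0.004 -0.002] j [ 0.16  0.79  1.58  0.    0.77 -1.22]
```

play_rows --pt "0.002 0 0.004 0.002 0.004 0 100" --pt "0 0 0.002 0 0 0 100" --pt "0.0005 0 0 0 0 0 20" --pt "0 0 0 0 0 0 20" --pt "0 0 0 0 0 0 20" --pt "0 0 0 0 0 0 20" --pt "0 0 0 0 0 0 20" --pt "0 0 0 0 0 0 20"

```text
t: 17.05
eef_pos: [654.8, 172.2, -14.3]
tcp_rot: [3.141, 0.002, 2.943]
ft_force: [-0.0, -0.7, -1.1]
opening: 0.551
```

play_rows --pt "0 0 0 0 0 0 20" --pt "0 0 0 0 0 0 20" --pt "0 0 0 0 0 0 20" --pt "0 0 0 0 0 0 20"

```text
t: 17.45
eef_pos: [654.8, 172.1, -14.3]
tcp_rot: [3.141, 0.002, 2.943]
ft_force: [1.0, 1.0, 0.1]
opening: 0.545
```

Run:
```python
from h import *
delta(654.9,171.4,-16.4,2.945)
```

```text
t 17.45 pos [654.8 172.1 -14.3] rot [3.141e+00 2.000e-03 2.943e+00] F [1.  1.  0.1] op 0.545 
 tool shift mm [-0.3 -0.7  2.1] turn [ 0.001  0.002 -0.002] j [ 0.16  0.8   1.58  0.    0.76 -1.21]
```

play_rows --pt "0 0 -0.01 0 0 0 20" --pt "0 0 -0.035 0 0 0 20" --pt "0 0 -0.045 0 0 0 20" --pt "0 0 -0.045 0 0 0 20" --pt "0 0 -0.03 0 0 0 20" --pt "0 0 0 0 0 0 20"

```text
t: 18.05
eef_pos: [653.6, 171.9, 158.4]
tcp_rot: [-3.141, -0.001, 2.943]
ft_force: [-0.2, 1.0, -1.8]
opening: 0.544
```

Run:
```python
from h import *
delta(580.1,-57.5,150,1.385)
c=shot('wrist','wrist14.png')
p=state()['eef_pos'];y=state()['tcp_rot'][2]
b,r,k=masks(c)
z0=p[2]+14.3
x,f=fitsil(c,b,clampM(z0),[p[0],p[1],y-np.pi,11.7],[2,2,.05,1]);print(x,f,x[:2]-p[:2],x[2]-y+np.pi)
print(ray(c,256,192)[0]-p)
```

```text
t 18.05 pos [653.6 171.9 158.4] rot [-3.141e+00 -1.000e-03  2.943e+00] F [-0.2  1.  -1.8] op 0.544 
 tool shift mm [  26.7 -239.4    8.5] turn [-1.000e-03 -1.000e-03  1.558e+00] j [ 0.16  0.6   1.46  0.    1.08 -1.21]
[ 6.53566072e+02  1.71928993e+02 -2.00518204e-01  1.26305022e+01] 0.12053759005462925 [0.72450149 0.17369634] -0.0017517102079454006
[-81.56995963  16.67182688 193.55527036]
```

View pics/wrist14.png

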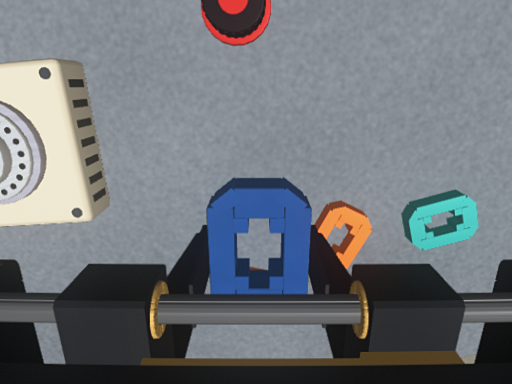

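Run:
```python
from h import *
c=load('wrist14.png');cv2.imwrite('pics/z14.png',cv2.resize(c['img'][170:300,195:325][:,:,::-1],None,fx=4.5,fy=4.5,interpolation=cv2.INTER_CUBIC))
```

```text
(no output)
```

View pics/z14.png

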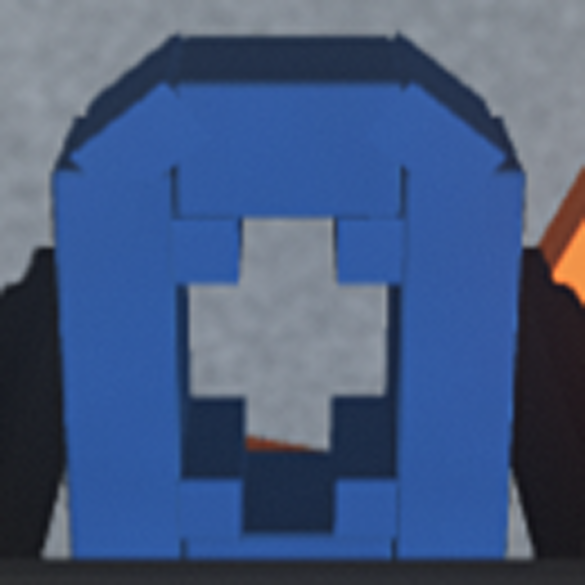

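Run:
```python
from h import *
c=load('wrist14.png');p=np.array([653.6,171.9,158.4]);y=2.943
ex=np.array([np.cos(y),np.sin(y)]);ey=np.array([np.sin(y),-np.cos(y)])
for dz in (14.3,):
  z=p[2]+dz+20
  for n,q in dict(edge=(288,85),slotfar=(288,217),slotnear=(288,535),hl=(182,380),hr=(398,380),L=(62,340),R=(519,340),Lt=(55,180),Rt=(524,180),farhole=(288,283),nearhole=(288,479)).items():
    w=atz(c,195+(q[0]+.5)/4.5-.5,170+(q[1]+.5)/4.5-.5,z)[:2]-p[:2]; print(n,(w@ex).round(1),(w@ey).round(1))
```

```text
edge 35.5 -0.0
slotfar 20.3 -0.0
slotnear -20.3 -0.0
hl 0.2 -12.1
hr 0.2 12.5
L 5.3 -25.6
R 5.3 26.2
Lt 24.6 -25.5
Rt 24.6 25.8
farhole 12.3 -0.0
nearhole -12.7 -0.0
```

Run:
```python
import numpy as np
y=2.943
for i in range(6):
    d=np.array([-12.,-38.])
    print(round(y,2), round(d@[np.cos(y),np.sin(y)]), round(d@[np.sin(y),-np.cos(y)])); y-=.14
```

```text
2.94 4 -40
2.8 -1 -40
2.66 -7 -39
2.52 -12 -38
2.38 -17 -36
2.24 -22 -33
```

play_rows --pt "0.004 -0.04 0 0 0 0.14 20" --pt "-0.001 -0.04 0 0 0 0.14 20" --pt "-0.007 -0.039 0 0 0 0.14 20" --pt "-0.012 -0.038 0 0 0 0.14 20" --pt "-0.017 -0.036 0 0 0 0.14 20" --pt "-0.022 -0.033 0 0 0 0.14 20" --pt "0 0 0 0 0 0.14 20" --pt "0 0 0 0 0 0.14 20"

```text
t: 18.9
eef_pos: [568.4, -62.5, 145.5]
tcp_rot: [-3.121, -0.006, 1.782]
ft_force: [0.6, 0.3, -1.8]
opening: 0.545
```

play_rows --pt "0 0 0 0 0 0.14 20" --pt "0 0 0 0 0 0.14 20" --pt "0 0 0 0 0 0 20" --pt "0 0 0 0 0 0 20"

```text
t: 19.3
eef_pos: [565.0, -63.1, 140.1]
tcp_rot: [-3.111, -0.002, 1.49]
ft_force: [0.2, 1.0, -1.0]
opening: 0.546
```

Run:
```python
from h import *
delta(580.1,-57.5,120,1.385)
```

```text
t 19.3 pos [565.  -63.1 140.1] rot [-3.111e+00 -2.000e-03  1.490e+00] F [ 0.2  1.  -1. ] op 0.546 
 tool shift mm [ 6.7 15.2 19.7] turn [-0.031  0.     0.105] j [-0.23  0.48  1.74 -0.    0.95 -0.14]
```

play_rows --pt "0.004 0.008 0 -0.016 0 0.055 20" --pt "0.003 0.007 0 -0.015 0 0.05 20" --pt "0 0 0 0 0 0 20" --pt "0 0 0 0 0 0 20"

```text
t: 19.7
eef_pos: [579.7, -57.0, 137.5]
tcp_rot: [-3.138, -0.0, 1.397]
ft_force: [-0.2, 0.1, -1.3]
opening: 0.547
```

Run:
```python
from h import *
delta(580.1,-57.5,118,1.385)
```

```text
t 19.7 pos [579.7 -57.  137.5] rot [-3.138 -0.     1.397] F [-0.2  0.1 -1.3] op 0.547 
 tool shift mm [-0.4  0.6 19.5] turn [-0.003 -0.     0.012] j [-0.21  0.49  1.73 -0.    0.92 -0.04]
```

play_rows --pt "-0.0004 0.0006 0.005 -0.003 0 0.01 20" --pt "0 0 0.008 0 0 0 20" --pt "0 0 0 0 0 0 20" --pt "0 0 0 0 0 0 20"

```text
t: 20.1
eef_pos: [579.3, -57.7, 122.7]
tcp_rot: [-3.139, -0.0, 1.391]
ft_force: [0.4, -1.2, -1.8]
opening: 0.545
```

Run:
```python
from h import *
delta(580.1,-57.5,100,1.385)
c=shot('wrist','wrist15.png');cv2.imwrite('pics/z15.png',cv2.resize(c['img'][80:300,140:380][:,:,::-1],None,fx=2.6,fy=2.6,interpolation=cv2.INTER_CUBIC))
```

```text
t 20.1 pos [579.3 -57.7 122.7] rot [-3.139 -0.     1.391] F [ 0.4 -1.2 -1.8] op 0.545 
 tool shift mm [ 0.3  0.8 22.7] turn [-0.002 -0.     0.006] j [-0.21  0.51  1.74 -0.    0.89 -0.03]
```

View pics/z15.png

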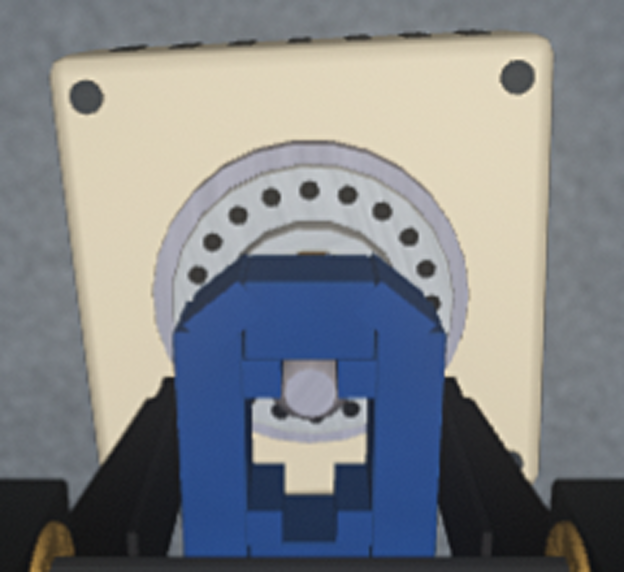

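play_rows --pt "0.0003 0.0006 0.006 -0.002 0 0.005 20" --pt "0 0.0002 0.006 0 0 0 20" --pt "0 0 0.006 0 0 0 20" --pt "0 0 0 0 0 0 20"

```text
t: 20.55
eef_pos: [580.1, -57.6, 103.1]
tcp_rot: [3.142, -0.0, 1.386]
ft_force: [0.3, 1.0, -1.2]
opening: 0.542
```

Run:
```python
from h import *
delta(580.1,-57.5,82,1.385)
```

```text
t 20.55 pos [580.1 -57.6 103.1] rot [ 3.142 -0.     1.386] F [ 0.3  1.  -1.2] op 0.542 
 tool shift mm [ 0.1 -0.  21.1] turn [ 0.    -0.     0.001] j [-0.21  0.54  1.76  0.    0.85 -0.03]
```

play_rows --pt "0 0 0.006 0 0 0 20" --pt "0 0 0.006 0 0 0 20" --pt "0 0 0.005 0 0 0 20" --pt "0 0 0 0 0 0 20"

```text
t: 20.95
eef_pos: [580.0, -57.5, 84.4]
tcp_rot: [-3.141, -0.0, 1.386]
ft_force: [0.1, -0.6, -1.7]
opening: 0.544
```

play_rows --pt "0 0 0.0015 0 0 0 20" --pt "0 0 0.0015 0 0 0 20"

```text
t: 21.15
eef_pos: [580.2, -57.6, 81.3]
tcp_rot: [-3.142, -0.0, 1.386]
ft_force: [0.0, 0.4, -0.9]
opening: 0.544
```

play_rows --pt "0 0 0.0015 0 0 0 20"

```text
t: 21.25
eef_pos: [580.3, -57.6, 79.8]
tcp_rot: [3.141, -0.0, 1.386]
ft_force: [-0.0, -1.2, -1.4]
opening: 0.547
```

play_rows --pt "0 0 0.0015 0 0 0 20"

```text
t: 21.35
eef_pos: [580.3, -57.6, 78.3]
tcp_rot: [3.141, 0.0, 1.386]
ft_force: [0.2, 0.4, -1.5]
opening: 0.543
```

No contact below the rib-top height, so the slots are over the ribs. I'll keep going down.

play_rows --pt "0 0 0.003 0 0 0 20" --pt "0 0 0.003 0 0 0 20" --pt "0 0 0.003 0 0 0 20" --pt "0 0 0.002 0 0 0 20"

```text
t: 21.75
eef_pos: [580.4, -57.6, 66.6]
tcp_rot: [3.141, -0.0, 1.386]
ft_force: [0.3, -0.3, -1.7]
opening: 0.546
```

play_rows --pt "0 0 0.001 0 0 0 20"

```text
t: 21.85
eef_pos: [580.3, -57.6, 65.2]
tcp_rot: [3.141, -0.0, 1.386]
ft_force: [0.6, 0.8, -1.7]
opening: 0.542
```

play_rows --pt "0 0 0.001 0 0 0 20"

```text
t: 21.95
eef_pos: [580.3, -57.6, 64.1]
tcp_rot: [3.141, -0.0, 1.386]
ft_force: [-0.0, -0.4, -1.3]
opening: 0.542
```

play_rows --pt "0 0 0.001 0 0 0 20"

```text
t: 22.05
eef_pos: [580.4, -57.6, 63.6]
tcp_rot: [3.141, -0.0, 1.386]
ft_force: [-5.0, 0.6, 16.7]
opening: 0.543
```

play_rows --pt "0 0 0 0 0 0 85" --pt "0 0 0 0 0 0 85" --pt "0 0 0 0 0 0 85" --pt "0 0 0 0 0 0 85" --pt "0 0 -0.02 0 0 0 100" --pt "0 0 -0.04 0 0 0 100" --pt "0 0 -0.04 0 0 0 100" --pt "0 0 0 0 0 0 100"

```text
t: 22.85
eef_pos: [580.2, -57.6, 166.3]
tcp_rot: [-3.14, -0.0, 1.386]
ft_force: [0.8, 1.1, 0.3]
opening: 0.993
```

Run:
```python
from h import *
c=shot('wrist','wrist16.png');b,r,k=masks(c)
print(fitsil(c,b,clampM(78),[580,-57.5,1.385,11.7],[2,2,.05,.5]))
delta(501.3,181,120,1.385)
d=shot('side','side16.png');e=shot('scene','scene16.png')
a=d['img'][165:265,215:315][:,:,::-1];b=e['img'][180:265,205:295][:,:,::-1]
f=lambda q:cv2.resize(q,(380,380),interpolation=cv2.INTER_CUBIC)
cv2.imwrite('pics/x16.png',np.hstack([f(a),f(b)]))
```

```text
(array([580.74432966, -57.73343234,   1.39185378,  12.91875799]), np.float64(0.044588370541942764))
t 22.9 pos [579.2 -57.4 164. ] rot [-3.137 -0.     1.386] F [-0.5  0.3 -0. ] op 1.001 
 tool shift mm [ 220.  -120.2   44.5] turn [-0.004 -0.     0.001] j [-0.21  0.46  1.7   0.    0.98 -0.03]
```

View pics/x16.png

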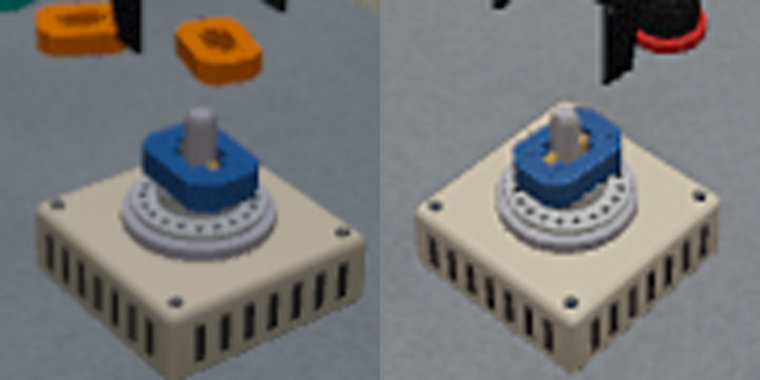

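View pics/wrist16.png

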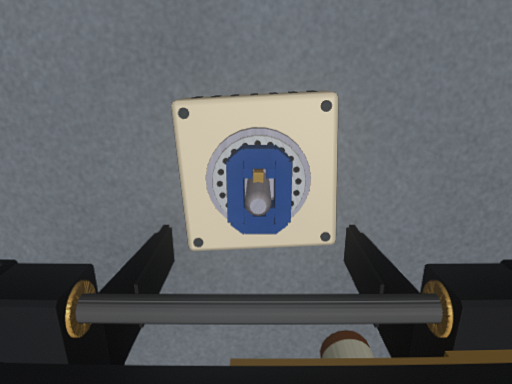

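The clamp is home: fitted centre (580.7, −57.7), yaw 1.39. Now the cap.

play_rows --pt "0.037 -0.02 0 0 0 0 100" --pt "0.037 -0.02 0 0 0 0 100" --pt "0.037 -0.02 0 0 0 0 100" --pt "0.037 -0.02 0 0 0 0 100" --pt "0.037 -0.02 0.01 0 0 0 100" --pt "0.02 -0.012 0.02 0 0 0 100" --pt "0 0 0.01 0 0 0 100" --pt "0 0 0 0 0 0 100"

```text
t: 23.8
eef_pos: [497.9, 171.2, 109.9]
tcp_rot: [-3.116, 0.005, 1.383]
ft_force: [0.8, 0.5, 0.6]
opening: 0.999
```

Run:
```python
from h import *
c=shot('wrist','wrist17.png')
b,r,k=masks(c)
x=[501.5,181]
k[275:]=0;k[:,:178]=0;k[:,340:]=0
try: x,f=fitsil(c,r|k,capM(),x,[3,3]);print(x,f)
except Exception as e: print(e)
delta(x[0],x[1],10,1.45)
```

```text
[501.76386362 180.95881207] 0.04649287427590511
t 23.85 pos [498.2 170.9 110.4] rot [-3.117  0.004  1.383] F [ 0.3 -0.2 -0.6] op 1.001 
 tool shift mm [ 11.    4.1 100.3] turn [-0.025  0.003 -0.067] j [0.2  0.47 1.87 0.01 0.82 0.39]
```

View pics/wrist17.png

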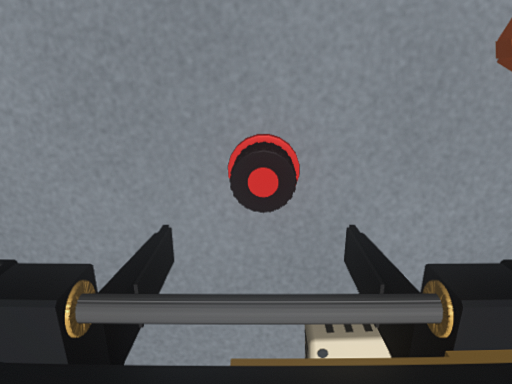

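play_rows --pt "0.011 0.004 0.02 -0.024 0.003 0 100" --pt "0 0 0.02 0 0 0 100" --pt "0 0 0.015 0 0 0 100" --pt "0 0 0 0 0 0 100"

```text
t: 24.25
eef_pos: [507.1, 177.0, 54.8]
tcp_rot: [3.139, 0.001, 1.377]
ft_force: [-0.1, -0.2, 0.2]
opening: 1.0
```

Run:
```python
from h import *
delta(501.8,181,-6,1.385)
c=shot('wrist','wrist18.png')
b,r,k=masks(c)
hsv=r.astype(np.uint8); n,l,st,ce=cv2.connectedComponentsWithStats(hsv); print([(st[i].tolist(),ce[i].round(1).tolist()) for i in range(1,n) if st[i,4]>40])
```

```text
t 24.25 pos [507.1 177.   54.8] rot [3.139e+00 1.000e-03 1.377e+00] F [-0.1 -0.2  0.2] op 1.0 
 tool shift mm [ 2.9 -6.2 60.8] turn [ 0.003  0.001 -0.008] j [ 0.21  0.56  1.91 -0.    0.67  0.41]
[([207, 156, 86, 56, 1114], [251.3, 174.2]), ([230, 200, 38, 36, 1101], [248.3, 217.8])]
```

View pics/wrist18.png

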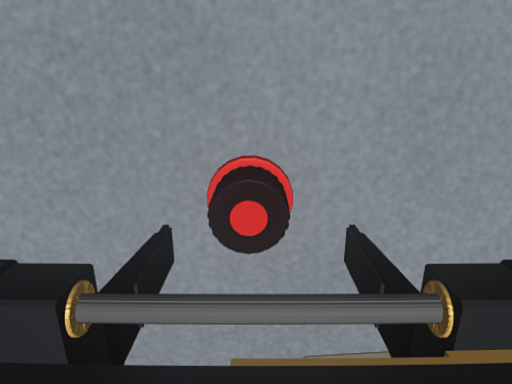

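Run:
```python
from h import *
c=load('wrist18.png');print(atz(c,248.3,217.8,45))
b,r,k=masks(c);k[256:]=0;k[:,:205]=0;k[:,296:]=0
print(fitsil(c,r|k,capM(),[501.5,181],[3,3]))
```

```text
[501.86101508 181.03617628  45.        ]
(array([501.76618958, 180.83921051]), np.float64(0.0489472680850073))
```

play_rows --pt "0.003 -0.006 0.006 0.003 0 -0.007 100" --pt "0 0 0.006 0 0 0 100" --pt "0 0 0 0 0 0 100"

```text
t: 24.6
eef_pos: [503.5, 180.4, 44.9]
tcp_rot: [3.138, -0.001, 1.383]
ft_force: [0.0, 1.2, 0.2]
opening: 1.002
```

Run:
```python
from h import *
delta(501.8,181,-6,1.385)
```

```text
t 24.6 pos [503.5 180.4  44.9] rot [ 3.138e+00 -1.000e-03  1.383e+00] F [0.  1.2 0.2] op 1.002 
 tool shift mm [ 0.2 -1.9 50.9] turn [ 0.003 -0.001 -0.002] j [ 0.22  0.57  1.92 -0.    0.65  0.41]
```

play_rows --pt "0 -0.002 0.015 0.003 0 0 100" --pt "0 0 0.015 0 0 0 100" --pt "0 0 0.012 0 0 0 100" --pt "0 0 0.002 0 0 0 100" --pt "0 0 0 0 0 0 100"

```text
t: 25.1
eef_pos: [502.9, 181.2, 1.3]
tcp_rot: [3.138, -0.002, 1.383]
ft_force: [0.9, 0.4, -0.4]
opening: 1.0
```

Run:
```python
from h import *
delta(501.8,181,-6,1.385)
```

```text
t 25.1 pos [502.9 181.2   1.3] rot [ 3.138e+00 -2.000e-03  1.383e+00] F [ 0.9  0.4 -0.4] op 1.0 
 tool shift mm [-0.4 -1.1  7.3] turn [ 0.003 -0.002 -0.002] j [0.22 0.64 1.95 0.   0.55 0.41]
```

play_rows --pt "-0.0004 -0.0012 0.004 0.003 -0.001 0 100" --pt "0 0 0.002 0 0 0 100" --pt "0 0 0 0 0 0 20" --pt "0 0 0 0 0 0 20" --pt "0 0 0 0 0 0 20" --pt "0 0 0 0 0 0 20" --pt "0 0 0 0 0 0 20" --pt "0 0 0 0 0 0 20"

```text
t: 25.9
eef_pos: [502.5, 181.2, -3.4]
tcp_rot: [3.139, -0.003, 1.383]
ft_force: [-0.7, -0.0, 0.5]
opening: 0.553
```

play_rows --pt "0 0 0 0 0 0 20" --pt "0 0 0 0 0 0 20" --pt "0 0 0 0 0 0 20" --pt "0 0 0 0 0 0 20"

```text
t: 26.3
eef_pos: [502.5, 181.2, -3.4]
tcp_rot: [3.139, -0.002, 1.383]
ft_force: [0.6, 0.3, 0.6]
opening: 0.54
```

Run:
```python
from h import *
delta(501.8,181,-6,1.385)
```

```text
t 26.3 pos [502.5 181.2  -3.4] rot [ 3.139e+00 -2.000e-03  1.383e+00] F [0.6 0.3 0.6] op 0.54 
 tool shift mm [-0.4 -0.6  2.6] turn [ 0.003 -0.002 -0.002] j [0.22 0.65 1.95 0.   0.54 0.41]
```

play_rows --pt "0 0 -0.01 0 0 0 20" --pt "0 0 -0.035 0 0 0 20" --pt "0 0 -0.045 0 0 0 20" --pt "0 0 -0.045 0 0 0 20" --pt "0 0 -0.04 0 0 0 20" --pt "0 0 0 0 0 0 20"

```text
t: 26.9
eef_pos: [501.0, 180.7, 180.4]
tcp_rot: [3.141, -0.001, 1.383]
ft_force: [-0.1, -0.5, -0.2]
opening: 0.54
```

Run:
```python
from h import *
delta(580.1,-57.5,155,1.385)
c=shot('wrist','wrist19.png')
b,r,k=masks(c)
n,l,st,ce=cv2.connectedComponentsWithStats(r.astype(np.uint8)); 
p=state()['eef_pos']
for i in range(1,n):
    if st[i,4]>40: print(st[i],ce[i],atz(c,*ce[i],p[2]+48.4)-p)
```

```text
t 26.9 pos [501.  180.7 180.4] rot [ 3.141e+00 -1.000e-03  1.383e+00] F [-0.1 -0.5 -0.2] op 0.54 
 tool shift mm [-219.3  122.1   25.1] turn [ 0.    -0.001 -0.002] j [0.22 0.38 1.8  0.   0.96 0.41]
[ 206  182  106   50 1654] [258.62091898 200.66505441] [ 7.85384255 33.50251894 48.4       ]
[ 233  248   52   46 1882] [258.70616366 270.2183847 ] [ 1.26755868 -1.46825162 48.4       ]
```

View pics/wrist19.png

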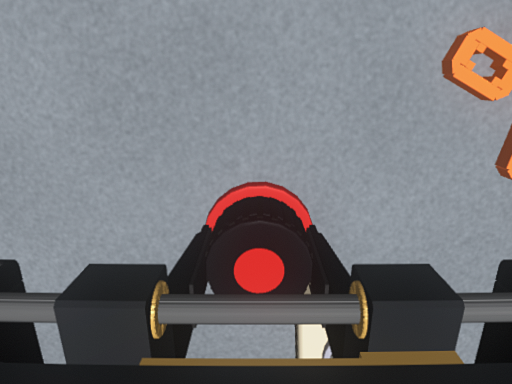

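```bash
python3 - <<'E'
from h import *
c=load('wrist19.png');p=np.array([501.0,180.7,180.4]);y=1.383
ex=np.array([np.cos(y),np.sin(y)]);ey=np.array([np.sin(y),-np.cos(y)])
for n,q,dz in (('skirt bottom far',(258.6,181.5),3.4),('skirttop far',(258.6,186),13.4),('capL',(206,258),40),('capR',(311.5,258),40),('dotL',(232.7,270),48.4),('dotR',(284.8,270),48.4),('dottop',(258.7,247.7),48.4),('captop far',(258.6,221),48.4)):
    w=atz(c,*q,p[2]+dz)[:2]-p[:2];print(n,(w@ex).round(1),(w@ey).round(1))
E
python3 - <<'E'
import cv2
i=cv2.imread('pics/wrist19.png')[170:300,190:330];cv2.imwrite('pics/z19.png',cv2.resize(i,None,fx=4,fy=4,interpolation=cv2.INTER_CUBIC))
E
```

```text
skirt bottom far 30.7 0.6
skirttop far 31.0 0.6
capL 1.5 -25.6
capR 1.6 26.9
dotL -0.3 -11.7
dotR -0.2 13.1
dottop 11.5 0.6
captop far 24.9 0.6
```

View pics/z19.png

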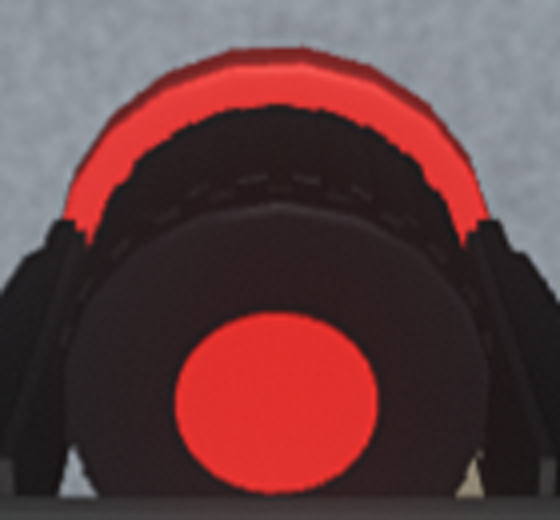

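play_rows --pt "-0.02 0.011 0 0 0 0 20" --pt "-0.04 0.022 0 0 0 0 20" --pt "-0.04 0.022 0 0 0 0 20" --pt "-0.04 0.022 0 0 0 0 20" --pt "-0.04 0.022 0 0 0 0 20" --pt "-0.03 0.016 0 0 0 0 20" --pt "0 0 0 0 0 0 20" --pt "0 0 0 0 0 0 20"

```text
t: 27.75
eef_pos: [571.5, -55.3, 170.0]
tcp_rot: [-3.127, 0.0, 1.386]
ft_force: [-0.1, 1.5, -0.4]
opening: 0.538
```

Run:
```python
from h import *
delta(579.7,-56.4,140,1.385)
```

```text
t 27.75 pos [571.5 -55.3 170. ] rot [-3.127  0.     1.386] F [-0.1  1.5 -0.4] op 0.538 
 tool shift mm [ 0.4  8.7 29.9] turn [-0.015  0.     0.001] j [-0.21  0.45  1.7  -0.    1.   -0.03]
```

play_rows --pt "0.0003 0.008 0.012 -0.014 0 0 20" --pt "0 0 0.012 0 0 0 20" --pt "0 0 0 0 0 0 20" --pt "0 0 0 0 0 0 20"

```text
t: 28.15
eef_pos: [577.1, -53.2, 143.1]
tcp_rot: [-3.136, -0.0, 1.388]
ft_force: [-0.1, -0.7, -0.3]
opening: 0.544
```

Run:
```python
from h import *
delta(579.7,-56.4,120,1.385)
```

```text
t 28.15 pos [577.1 -53.2 143.1] rot [-3.136 -0.     1.388] F [-0.1 -0.7 -0.3] op 0.544 
 tool shift mm [-2.7  3.3 23.1] turn [-0.006 -0.     0.003] j [-0.21  0.48  1.73  0.    0.94 -0.02]
```

play_rows --pt "-0.0027 0.003 0.005 -0.005 0 0.002 20" --pt "0 0 0 0 0 0 20" --pt "0 0 0 0 0 0 20"

```text
t: 28.45
eef_pos: [579.5, -55.7, 138.4]
tcp_rot: [3.142, -0.0, 1.388]
ft_force: [0.1, -0.3, -0.8]
opening: 0.541
```

Run:
```python
from h import *
delta(579.7,-56.4,120,1.385)
```

```text
t 28.45 pos [579.5 -55.7 138.4] rot [ 3.142 -0.     1.388] F [ 0.1 -0.3 -0.8] op 0.541 
 tool shift mm [-0.6  0.3 18.4] turn [ 0.    -0.     0.003] j [-0.21  0.49  1.73  0.    0.92 -0.03]
```

play_rows --pt "-0.0006 0.0003 0.005 0 0 0.002 20" --pt "0 0 0.004 0 0 0 20" --pt "0 0 0 0 0 0 20"

```text
t: 28.75
eef_pos: [579.8, -56.5, 129.1]
tcp_rot: [3.141, -0.0, 1.385]
ft_force: [0.1, -0.6, -1.0]
opening: 0.544
```

Run:
```python
from h import *
delta(579.7,-56.4,120,1.385)
d=shot('side','side20.png');e=shot('scene','scene20.png')
a=d['img'][150:265,215:315][:,:,::-1];b=e['img'][160:265,205:295][:,:,::-1]
f=lambda q:cv2.resize(q,(380,420),interpolation=cv2.INTER_CUBIC)
cv2.imwrite('pics/x20.png',np.hstack([f(a),f(b)]))
```

```text
t 28.75 pos [579.8 -56.5 129.1] rot [ 3.141 -0.     1.385] F [ 0.1 -0.6 -1. ] op 0.544 
 tool shift mm [ 0.1 -0.2  9.1] turn [ 0.001 -0.     0.   ] j [-0.21  0.5   1.74  0.    0.9  -0.03]
```

View pics/x20.png

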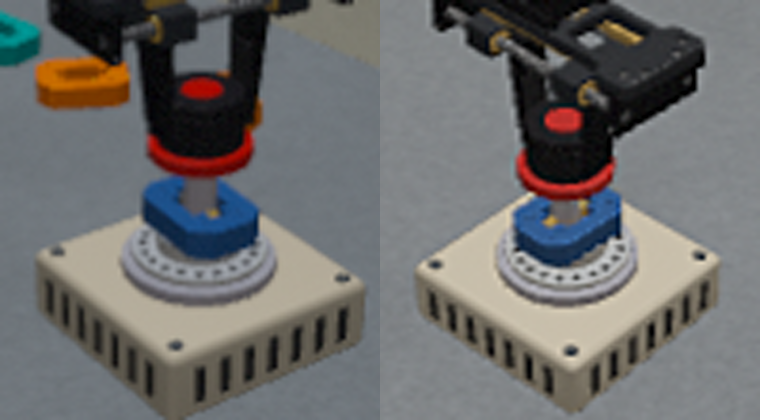

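The cap sits straight over the post in both views. Lowering.

play_rows --pt "0 0 0.003 0 0 0 20" --pt "0 0 0.003 0 0 0 20" --pt "0 0 0.002 0 0 0 20"

```text
t: 29.15
eef_pos: [580.3, -56.6, 121.3]
tcp_rot: [3.139, -0.0, 1.385]
ft_force: [-0.5, -0.1, -1.0]
opening: 0.541
```

play_rows --pt "0 0 0.002 0 0 0 20" --pt "0 0 0.002 0 0 0 20"

```text
t: 29.35
eef_pos: [580.2, -56.6, 116.9]
tcp_rot: [3.14, -0.0, 1.385]
ft_force: [0.6, 0.4, -0.8]
opening: 0.542
```

play_rows --pt "0 0 0.003 0 0 0 20" --pt "0 0 0.003 0 0 0 20"

```text
t: 29.55
eef_pos: [580.3, -56.6, 110.5]
tcp_rot: [3.139, -0.0, 1.385]
ft_force: [0.2, -0.3, -0.3]
opening: 0.542
```

play_rows --pt "0 0 0.003 0 0 0 20" --pt "0 0 0.003 0 0 0 20"

```text
t: 29.75
eef_pos: [580.3, -56.5, 103.8]
tcp_rot: [3.14, -0.0, 1.385]
ft_force: [-0.2, 0.3, -0.7]
opening: 0.546
```

Contact with the ring is expected at TCP ≈ 94.6.

play_rows --pt "0 -0.0004 0.003 0 0 0 20" --pt "0 0 0.003 0 0 0 20" --pt "0 0 0.001 0 0 0 20"

```text
t: 30.05
eef_pos: [579.8, -56.5, 95.8]
tcp_rot: [3.14, -0.0, 1.385]
ft_force: [0.7, 0.1, -1.0]
opening: 0.544
```

play_rows --pt "0 0 0.001 0 0 0 20"

```text
t: 30.15
eef_pos: [579.7, -56.5, 94.7]
tcp_rot: [3.14, -0.0, 1.385]
ft_force: [0.8, 0.0, -0.4]
opening: 0.539
```

play_rows --pt "0 0 0.001 0 0 0 20"

```text
t: 30.25
eef_pos: [579.8, -56.5, 94.5]
tcp_rot: [3.14, -0.0, 1.385]
ft_force: [-6.3, 0.6, 19.8]
opening: 0.544
```

Seated as predicted. Releasing and retreating.

play_rows --pt "0 0 0 0 0 0 85" --pt "0 0 0 0 0 0 85" --pt "0 0 0 0 0 0 85" --pt "0 0 0 0 0 0 85" --pt "0 0 0 0 0 0 90" --pt "0 0 -0.02 0 0 0 100" --pt "0 0 -0.04 0 0 0 100" --pt "0 0 -0.04 0 0 0 100"

```text
t: 31.05
eef_pos: [577.6, -56.2, 192.4]
tcp_rot: [-3.134, -0.0, 1.385]
ft_force: [0.2, -0.3, 0.2]
opening: 0.993
```

play_rows --pt "0 0 0 0 0 0 100" --pt "0 0 0 0 0 0 100" --pt "0 0 0 0 0 0 100"

```text
t: 31.35
eef_pos: [579.2, -56.4, 196.8]
tcp_rot: [3.142, -0.0, 1.385]
ft_force: [-0.8, -1.0, -0.1]
opening: 0.999
```

Run:
```python
from h import *
c=shot('wrist','wrist21.png');d=shot('side','side21.png');e=shot('scene','scene21.png')
b,r,k=masks(c)
n,l,st,ce=cv2.connectedComponentsWithStats(r.astype(np.uint8))
for i in range(1,n):
    if st[i,4]>40: print(st[i],ce[i],atz(c,*ce[i],143))
a=d['img'][150:265,215:315][:,:,::-1];b=e['img'][160:265,205:295][:,:,::-1]
f=lambda q:cv2.resize(q,(380,420),interpolation=cv2.INTER_CUBIC)
cv2.imwrite('pics/x21.png',np.hstack([f(a),f(b)]))
for n0,n1 in (('side0.png','side21.png'),('scene0.png','scene21.png')):
    A,B=load(n0)['img'].astype(int),load(n1)['img'].astype(int)
    D=np.abs(A-B).sum(2)>60; print(n1,'diff near bystanders',D[215:370,250:400].sum() if 'side' in n0 else D[240:320,110:225].sum())
```

```text
[223 149  73  46 755] [259.51258278 164.68741722] [585.38219806 -29.93522302 143.        ]
[244 185  32  31 770] [259.28441558 199.72467532] [580.19732798 -56.76992446 143.        ]
side21.png diff near bystanders 244
scene21.png diff near bystanders 0
```

View pics/x21.png

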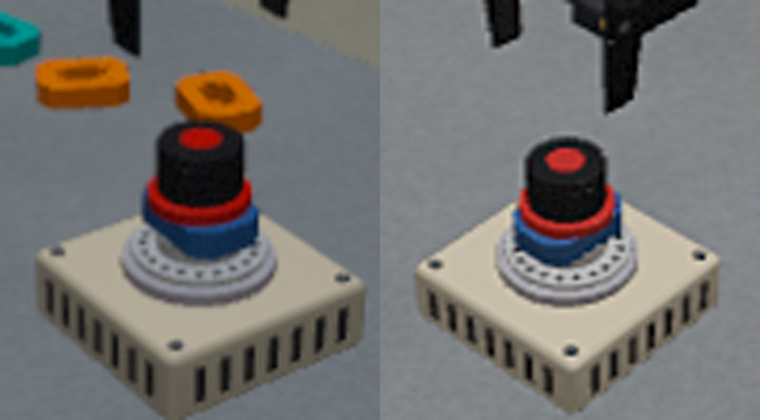

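View pics/side21.png

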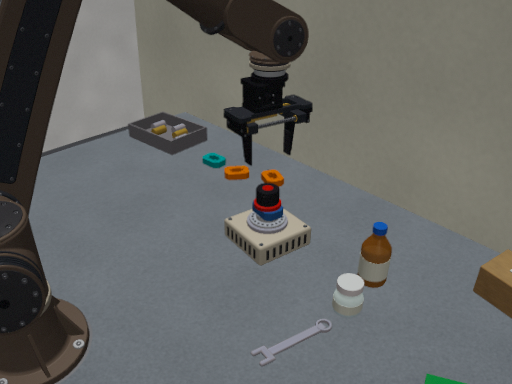

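Run:
```python
from h import *
print(job_done())
```

```text
the job is handed in; nothing more can be done
None
```

I built the stack in order (support disc, blue clamp ring, black cap), let go of everything and handed the job in at about 31.5 s. No verdict was reported.

**Last checks**
- **Support:** it touched the seat within 0.1 mm of the expected height and looked concentric afterwards. I judged that by eye and did not fit its final position.
- **Clamp:** it went past the rib tops without contact and touched the support within 0.1 mm of the expected height. The fitted centre was about 0.7 mm off the post axis. Its yaw was 1.39 rad, against a measured rib angle of about 1.385 rad.
- **Cap:** it touched the ring within 0.1 mm of the expected height. Its top centre measured about 0.7 mm off the post axis, and it stood upright in both outside views.
- **Bystanders:** the bottle, jar and spanner look unmoved. The scene view showed no change around them. The side-view check counted 244 changed pixels, but its area overlapped the holder, so I put those down to the new stack.

**What failed or disagreed**
- **Missed first grasp:** the first try at the support closed in the air above the hub. The fingertips are not where the stated tool data puts them: they touched the bench at a reported TCP z of −20.4 mm, about 34 mm off. I used that touched height for everything after, and seat, ring and cap contacts all agreed with it.
- **Row tracking:** rows often missed their target by up to a few millimetres in fast moves (15 mm at worst, while turning), so I re-measured and corrected before each fit.

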